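Seat a cast specimen block on its parallels in the vise

ROBOT

A 6-joint arm with a two-finger parallel gripper is mounted at the origin on the work surface. World frame = base frame: x ahead of the robot, y to its left, z up, the work surface at z = 0. Lengths are in mm, angles in degrees, forces in N, time in s.
With the tool pointing down it reaches from about 350 to 850 mm from the base axis. Payload 8.1 kg.
Tool frame: the origin (TCP) lies midway between the tips of the shut fingers; the grasp point (between the pads) lies 19 mm behind it (r.tcp_to_grasp is the distance from the TCP to the grasp point, in mm); z points along the fingers, y is the direction in which the jaws open and shut (so a half turn about z gives the same grasp; the last joint's range is limited). The gripper opens to 85 mm and grips with 20 to 120 N. Pads are 22 mm wide; open, the fingers measure 114 mm over their backs; the gripper's body (76 mm by 85 mm) begins 54 mm behind the grasp point. The pads swing forward as they close: fully open they stand 13 mm farther back than shut.
Start: joints at [69.878, 7.471, 85.268, -0, 87.261, -4.893], TCP at [157.587, 578.94, 231.292] pointing down, gripper open.
Joint ranges: [-169.43, 169.43], [-51.17, 129.36], [1.28, 143.12], [-76.62, 256.62], [0, 156.53], [-152.29, 152.29]. Speed limits (degrees/s): [136.94, 136.94, 159.86, 180, 180, 180].

INTERFACE

Orientations are given as [roll, pitch, yaw] about the fixed x, y, z axes, in that order (R = Rz(yaw) Ry(pitch) Rx(roll)).
In Python, from bench import r gives the robot as it stands.
- The arm moves only by the tool jog_arm, never from a script. Its argument "targets" is a list of rows, each a list of 7 numbers: the shift along the tool's x, y, z in m, then the turn, a rotation vector about the tool's x, y, z in rad, then the closure, from 0 (fully open) to 1 (shut). In form: [[dx, dy, dz, wx, wy, wz, claw], ...]. A call has 1 to 5 rows; each row is the pose to reach, as a shift and turn from the pose commanded when the call began, along the tool's axes at that moment; what a row does not reach only later rows make up. A row lasts 1/12 s, in which the tool goes at most 41.7 mm and 7.16 degrees, less where a joint would pass 70% of its speed; a pose out of reach is approached as far as the arm can. A call with a gripper value outside its range is refused whole. The fingers move at their own pace and stop on an object; "newtons" is the grip in N (left out, the last holds). Time passes only in rows, so rows that repeat a pose let the fingers close. It gives the time, the measured TCP pose, the force and the opening at its end, in the units of the state.
- r.sense(): the state, without advancing time (a new reading comes with each control period).
- r.snapshot(name): name is "scene" or "top"; returns a dict with "pixels" (384x512x3 uint8, red, green, blue), "fx", "fy", "cx", "cy" (pixels), "dist" ([k1, k2, p1, p2, k3] as OpenCV has them; the pictures are not rectified), "origin" and "attitude" of the camera in the world. Camera axes: x right, y down, z forward; pixel columns grow to the right and rows downward; lengths in mm; the calibration is good to about 2 mm. A picture is of the moment at which its call begins. There is no depth.
- r.hand_in(): hands the job in, once; it reports no verdict.
The state is a dict: "time": time; "joint_pos": joint angles; "qd": joint speeds; "joint_efforts": joint torques, N m; "tool_pos": TCP position; "tcp_rot": TCP orientation; "ft_force": force on the tool from outside, world axes, zero at the start; "wrist_torque": the same for the moment, N m; "finger_gap": finger opening in mm.
Only numpy, scipy, OpenCV 4.12 (cv2) and the standard library are available. Lean on these libraries where they do the work, as an engineer would, in place of code of your own. Each camera call takes 0.05 s, during which the arm holds its last target.

TASK

The two steel parallels under the cast resin block have crept out sideways: slide each one back until it stands out evenly at both sides of the vise. Then tap the block down with light blows of the soft-faced mallet until it sits level and tight on both parallels and neither can slide any more, and stand the mallet back on its mat on its face. Touch the resin only with the mallet, and do not disturb the bottle, trough, tube rack or tip box.

Things in the scene. Friction and masses are not known exactly. Their poses are not given: they have to be found in the camera images.
- vise: Grey screw vise bolted to the bench, 250 x 152 mm foot. Origin on the bench under the middle of the gap between the jaws; x along the screw (moving jaw and screw at -x), y along the jaws. Bed at z 45 mm, 120 mm wide (y). Jaw faces at x +-30 mm, y +-60 mm, up to z 90 mm; jaws fill |x| 30 to 76 mm. Tommy bar at x -192 mm, top z 87 mm. Already tightened.
- block: Amber cast resin block, 60 (x) x 100 (y) x 32 mm high, pinched in the jaws; axes as the vise's, origin at the centre of its underside. Starts 5 to 9 mm high, tipped up to 0.05 rad about x. Seated: underside 75 mm above the bench, level. A blow of over 100 N would crack it: come down on it no faster than 40 mm/s.
- block_top (a point): Middle of the block's top face. Jaw friction holds the block where it is: about 5 N, pushed slowly, slide it down, 0.4 N m tip it about x. With one end down, the high end needs 8 N at 35 mm from the middle (y) or 13 N at the middle; pushing the low end does not lower the high end. Finally about 15 to 25 N over each end wedge it on the parallels, where it stays.
- parallel_a: Ground steel bar on edge on the vise bed under the block, 12 (x) x 170 (y) x 30 mm high, 0.45 kg; origin at the centre of its underside, y along the jaws. Lies beside one jaw, its middle at vise x -23 or +23 mm. Starts 25 to 45 mm too far along vise +y or -y; in place its middle is at vise y 0, so 25 mm stand out beyond the jaws at each side. Slides at 2 to 4 N while the block is high.
- parallel_b: The other parallel, the same as parallel_a, beside the other jaw, crept out to the opposite side.
- mallet: Soft-faced mallet, 0.4 to 0.55 kg, standing on one face. Head: upright cylinder, diameter 45, height 80 mm, nylon faces. Handle 18 mm thick, level, along the mallet's +x at 40 mm height, its end 137 mm from the head's axis. Origin at the centre of the lower face, z up along the head. Hold it by the head's sides across the handle, upper half, or by the handle next to the head.
- mat: Thin dark teal mat fixed on the bench, 160 (x) x 120 (y) x 3 mm, left or right of the vise. Origin at the centre of its underside.
- bottle: Amber bottle with a blue cap, 68 mm in diameter, 165 mm tall, at one corner of the vise. Not to be disturbed. Origin at the centre of its underside.
- trough: White plastic casting trough, 136 (x) x 56 (y) x 32 mm high, at a corner of the vise. Not to be disturbed. Origin at the centre of its underside.
- tube_rack: Orange tube rack with small tubes, 110 (x) x 56 (y) mm, 55 mm high over the tubes, at a corner of the vise. Not to be disturbed. Origin at the centre of its underside.
- tip_box: Blue box with clear lid, 120 (x) x 82 (y) x 77 mm high, across the vise from the mat. Not to be disturbed. Origin at the centre of its underside.
Mind the look-alikes: they are no part of the job. What is shaped like the parallel_a but brown or yellow is not meant. What is shaped like the mallet but green or turquoise is not meant.

How it is judged:
By the outcome, as a careful person would: the job done as asked, in the order asked, and still so for the second after the job is handed in, with the robot touching nothing.
It also fails if it takes over 70 s, if anything falls off the work surface, if the arm or the gripper's body presses on something with over 40 N, if the wrist force passes 120 N, or if a joint passes its speed limit or range.

## Working session

There is one attempt and no reset: what is moved stays moved. The work goes in short steps, Python scripts to look and compute and a tool call to move; the robot and the scene stay as the last step left them, time stands still between calls to the robot, and variables do not carry over. Pictures are saved under pics/ and viewed, and the job is handed in when it is done.

Besides the shell and the picture viewer there is one more tool, called by a JSON object that holds its "op" and its "data". jog_arm: Moves the arm, as the interface text tells. Its arguments: {"type":"object","properties":{"targets":{"type":"array","items":{"type":"array","items":{"type":"number"}}},"newtons":{"type":"number"}},"required":["targets"]}

```bash
ls; mkdir -p pics
python3 - <<'E'
from bench import r
import cv2,json,numpy as np
print(r.sense(), r.tcp_to_grasp)
for n in("scene","top"):
    s=r.snapshot(n); p=s.pop("pixels"); cv2.imwrite(f"pics/{n}0.png",p[:,:,::-1]); np.save(f"pics/{n}0.npy",p)
    print(n,s)
E
```

```text
pics
{'time': 0.0, 'joint_pos': array([ 6.98769610e+01,  7.51425932e+00,  8.53274091e+01,  2.01756331e-03,
        8.72617629e+01, -4.89243375e+00]), 'qd': array([-0.09575091, -0.08607236,  0.06309934, -0.00300876,  0.00848214,
        0.00619749]), 'joint_efforts': array([ 5.75755439e-04, -5.69416094e+01, -5.00538969e+01, -3.64798707e-04,
        1.51323300e-02, -3.22901087e-05]), 'tool_pos': array([157.39839943, 578.43440431, 230.27120229]), 'tcp_rot': array([-1.79897117e+02, -1.08289189e-02,  1.64769287e+02]), 'ft_force': array([ 0.54274171, -0.16176814, -0.46799517]), 'wrist_torque': array([ 0.09056177, -0.07105939,  0.00320443]), 'finger_gap': 85.44456407655701} 18.700000000000003
scene {'fx': 394.55401551680563, 'fy': 394.55401551680563, 'cx': 256.4219356129388, 'cy': 186.28316941778616, 'dist': array([-0.03990471,  0.        ,  0.        ,  0.        ,  0.        ]), 'origin': array([1502.43469145, -231.54540548,  772.93871861]), 'attitude': array([-126.20884162,   -0.12754766,   81.44650317])}
top {'fx': 478.79390228003103, 'fy': 478.79390228003103, 'cx': 250.0725726867953, 'cy': 192.00832847696944, 'dist': array([-0.08439187,  0.        ,  0.        ,  0.        ,  0.        ]), 'origin': array([ 210.78391767,  -88.15735436, 1615.05919114]), 'attitude': array([-1.67512330e+02,  2.52573130e-02, -9.27891716e+01])}
```

View pics/scene0.png

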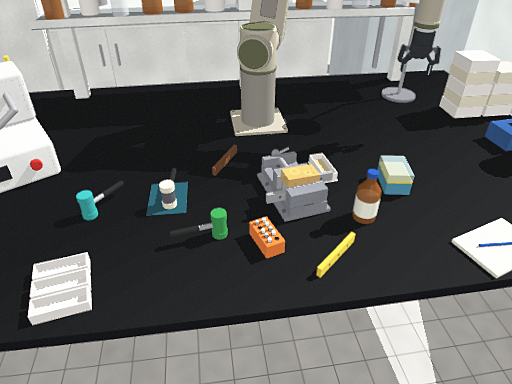

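View pics/top0.png

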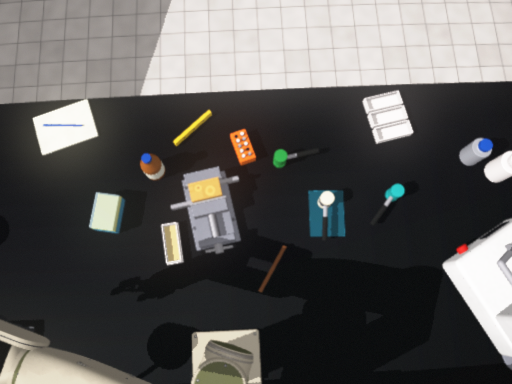

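The scene picture shows the white-faced mallet on the teal mat at (168,195) and the vise with the amber block at (298,178). In the top picture the mallet is at (326,200), the vise at (210,208), and the parallels' ends at about (232,180) and (178,206).

Things that could be mistaken, in the top picture:
- Mallets: white (326,200), which is the right one. Green (281,158) and turquoise (396,191) are look-alikes.
- Bars: grey (232,180) and (178,206) in the vise are the right ones. Yellow (193,128) and brown (272,268) are look-alikes.

```bash
cat > h.py <<'E'
import numpy as np,cv2
from scipy.spatial.transform import Rotation as R
C={'scene':dict(f=394.55401551680563,c=(256.4219356129388,186.28316941778616),k=-0.03990471,o=[1502.43469145,-231.54540548,772.93871861],a=[-126.20884162,-0.12754766,81.44650317]),
'top':dict(f=478.79390228003103,c=(250.0725726867953,192.00832847696944),k=-0.08439187,o=[210.78391767,-88.15735436,1615.05919114],a=[-167.512330,2.52573130e-02,-92.7891716])}
def cam(n):
    c=C[n];K=np.array([[c['f'],0,c['c'][0]],[0,c['f'],c['c'][1]],[0,0,1]]);d=np.array([c['k'],0,0,0,0])
    return K,d,np.array(c['o']),R.from_euler('xyz',c['a'],degrees=True).as_matrix()
def proj(n,P):
    K,d,o,M=cam(n);P=np.atleast_2d(np.array(P,float))
    return cv2.projectPoints(P,cv2.Rodrigues(M.T)[0],-M.T@o,K,d)[0][:,0]
def back(n,uv,z):
    K,d,o,M=cam(n);u=cv2.undistortPoints(np.array(uv,float).reshape(-1,1,2),K,d)[:,0]
    v=np.c_[u,np.ones(len(u))]@M.T; z=np.broadcast_to(z,len(v))
    return o+v*((z-o[2])/v[:,2])[:,None]
def crop(img,x0,y0,w,h,s,out):
    c=img[y0:y0+h,x0:x0+w,::-1];cv2.imwrite(out,cv2.resize(c,None,fx=s,fy=s,interpolation=cv2.INTER_CUBIC))
E
python3 - <<'E'
from h import *
t=np.load('pics/top0.npy');s=np.load('pics/scene0.npy')
crop(t,160,150,100,110,5,'pics/t_vise.png'); crop(t,290,170,80,80,7,'pics/t_mal.png')
crop(s,240,135,110,100,6,'pics/s_vise.png'); crop(s,140,160,60,60,8,'pics/s_mal.png')
E
```

```text
(no output)
```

View pics/t_vise.png

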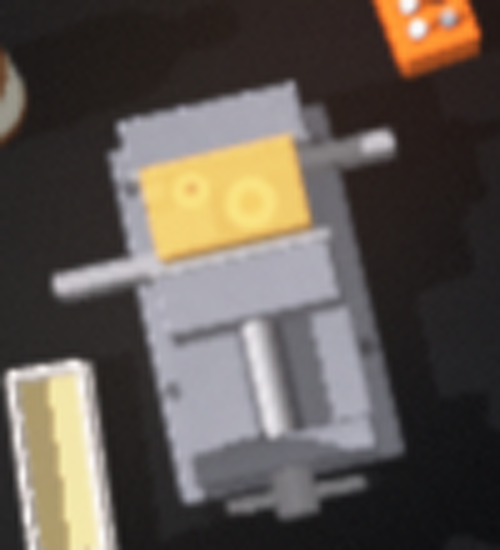

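View pics/t_mal.png

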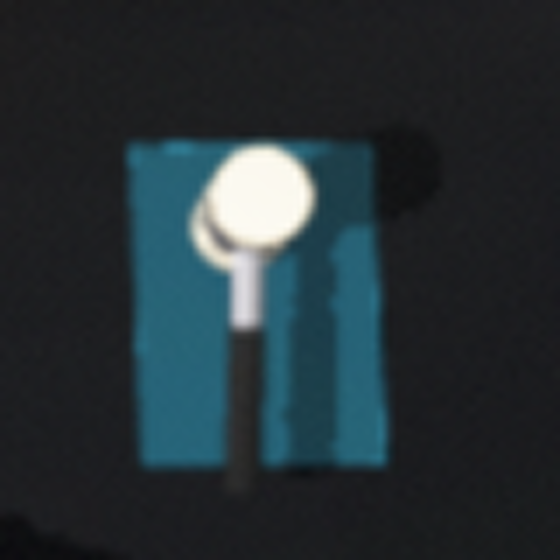

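View pics/s_vise.png

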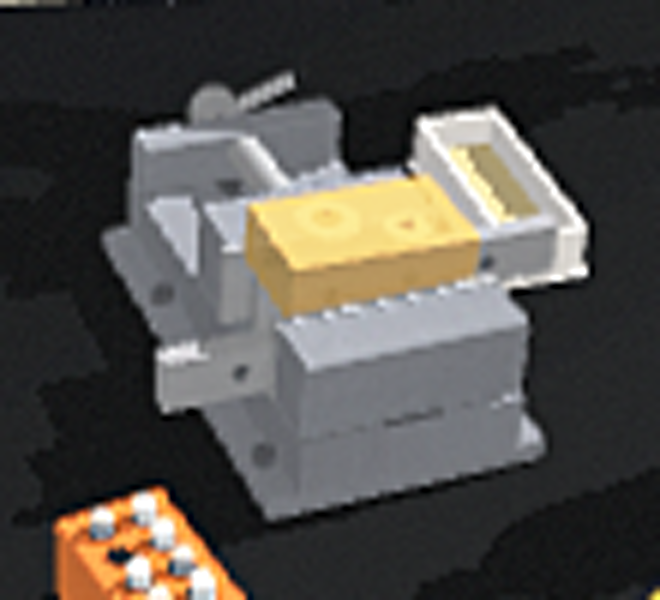

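View pics/s_mal.png

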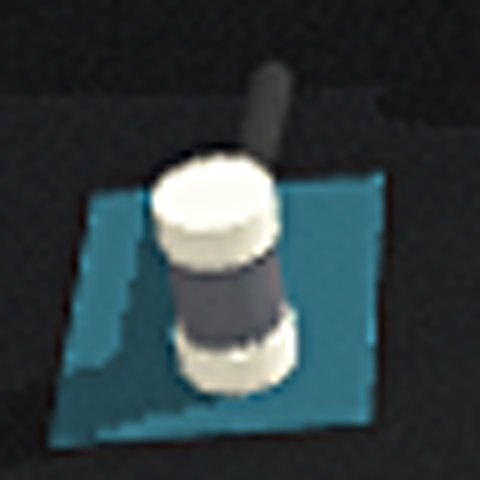

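```bash
cat > fit1.py <<'E'
from h import *
from scipy.optimize import least_squares
T=lambda p:(p[0]/5+160,p[1]/5+150)
S=lambda p:(p[0]/6+240,p[1]/6+135)
obs=[('top',T((118,125)),(76,60,90)),('top',T((297,83)),(76,-60,90)),('top',T((340,298)),(-76,-60,90)),('top',T((328,230)),(-30,-60,90)),('top',T((175,338)),(-76,60,90)),
('scene',S((308,373)),(76,-60,90)),('scene',S((527,318)),(76,60,90)),('scene',S((277,325)),(30,-60,90))]
def w(q,P): 
    P=np.atleast_2d(P).astype(float);c,s=np.cos(q[2]),np.sin(q[2]);return np.c_[q[0]+c*P[:,0]-s*P[:,1],q[1]+s*P[:,0]+c*P[:,1],P[:,2]]
def res(q): return np.concatenate([proj(n,w(q,P))[0]-uv for n,uv,P in obs])
f=least_squares(res,[480,0,0.2]);q=f.x
if __name__=='__main__':
    print(q[:2],np.degrees(q[2]));print(f.fun.reshape(-1,2).round(2))
    o=w([0,0,0],[0,0,0])
    def inv(P): 
        d=P[:,:2]-q[:2];c,s=np.cos(q[2]),np.sin(q[2]);return np.c_[c*d[:,0]+s*d[:,1],-s*d[:,0]+c*d[:,1]]
    # bar ends
    print('bar+x end top',inv(back('top',[T((393,128)),T((396,150))],75)))
    print('bar-x end top',inv(back('top',[T((53,275)),T((60,298))],75)))
    print('bar+x end scene',inv(back('scene',[S((155,352)),S((163,412))],[75,45])))
    print('block corners top',inv(back('top',[T(p) for p in[(138,170),(295,135),(312,222),(157,260)]],114)))
    M=lambda p:(p[0]/7+290,p[1]/7+170); N=lambda p:(p[0]/8+140,p[1]/8+160)
    print('mallet top',back('top',[M((263,193))],83),back('scene',[N((214,193))],83)); print('handle end',back('top',[M((238,493))],43),'scene',back('scene',[N((272,68))],43))
    print('handle near',back('top',[M((247,255)),M((246,330))],43+9))
    print('mallet bottom scene',back('scene',[N((237,370))],3))
    print('mat',back('top',[M(p) for p in[(127,142),(374,142),(388,466),(141,466)]],3),back('scene',[N(p) for p in [(95,190),(385,175),(372,424),(50,445)]],3))
    print('trough',back('top',[T(p) for p in[(5,372),(90,360)]],32))
    print('rack',back('top',[T(p) for p in[(405,75),(480,45)]],[20,20]))
E
python3 fit1.py
```

```text
[556.71538763  40.34393204] 12.049780132025449
[[-0.89 -0.65]
 [-1.39 -1.28]
 [ 1.36 -0.53]
 [ 0.28 -0.36]
 [-1.64  0.83]
 [-0.55 -0.5 ]
 [ 0.37 -0.13]
 [-1.96 -1.54]]
bar+x end top [[  28.43556096 -117.61728092]
 [  13.35907076 -115.76216072]]
bar-x end top [[-10.64657529 123.23111311]
 [-26.79356096 122.18534433]]
bar+x end scene [[  20.09474094 -113.49940203]
 [  30.21642221 -112.77176715]]
block corners top [[ 33.64249168  50.19411701]
 [ 30.20823921 -53.52165733]
 [-28.46548947 -50.11464071]
 [-27.16619478  51.95801716]]
mallet top [[ 518.69492118 -356.67027093   83.        ]] [[ 520.95678835 -353.15437014   83.        ]]
handle end [[ 383.29442586 -339.99699992   43.        ]] scene [[ 377.16702749 -339.12039268   43.        ]]
handle near [[ 495.26802539 -351.96805777   52.        ]
 [ 459.27384019 -348.5471967    52.        ]]
mallet bottom scene [[ 527.00302716 -354.61441625    3.        ]]
mat [[ 563.72222937 -305.53277295    3.        ]
 [ 557.75845602 -427.94470408    3.        ]
 [ 396.99737405 -420.37020764    3.        ]
 [ 403.15853261 -300.42871644    3.        ]] [[ 397.71189002 -416.63979317    3.        ]
 [ 404.56267446 -296.50184422    3.        ]
 [ 567.23332655 -303.10811329    3.        ]
 [ 562.09366576 -423.17917482    3.        ]]
trough [[464.60574664 198.72011458  32.        ]
 [470.04865218 141.48044156  32.        ]]
rack [[ 660.68430789  -77.97652789   20.        ]
 [ 679.71015472 -130.8705311    20.        ]]
```

```bash
cat > ov.py <<'E'
from h import *
def w(q,P): 
    P=np.atleast_2d(P).astype(float);c,s=np.cos(q[2]),np.sin(q[2]);return np.c_[q[0]+c*P[:,0]-s*P[:,1],q[1]+s*P[:,0]+c*P[:,1],P[:,2]]
def box(x0,x1,y0,y1,z0,z1):
    V=[(x,y,z) for x in(x0,x1) for y in(y0,y1) for z in(z0,z1)]
    return [(np.array(V[i]),np.array(V[j])) for i in range(8) for j in range(i) if bin(i^j).count('1')==1]
def overlay(n,img,q,boxes,x0,y0,cw,ch,s,out):
    c=cv2.resize(img[y0:y0+ch,x0:x0+cw,::-1],None,fx=s,fy=s,interpolation=cv2.INTER_CUBIC)
    for b,col in boxes:
        for a,e in b:
            L=w(q,np.linspace(a,e,2)); p=(proj(n,L)-[x0,y0]+.5)*s
            cv2.line(c,tuple(int(v) for v in p[0]),tuple(int(v) for v in p[1]),col,1,cv2.LINE_AA)
    cv2.imwrite(out,c)
E
cat > v.py <<'E'
from ov import *
import sys
q=[float(sys.argv[1]),float(sys.argv[2]),np.radians(float(sys.argv[3]))];ya=float(sys.argv[4]);yb=float(sys.argv[5])
tag=sys.argv[6];t=np.load(f'pics/top{sys.argv[7]}.npy');s=np.load(f'pics/scene{sys.argv[7]}.npy')
B=[(box(30,76,-60,60,45,90),(0,0,255)),(box(-76,-30,-60,60,45,90),(0,0,255)),(box(17,29,ya-85,ya+85,45,75),(0,255,0)),(box(-29,-17,yb-85,yb+85,45,75),(255,0,255))]
overlay('top',t,q,B,160,150,100,110,7,f'pics/t_{tag}.png');overlay('scene',s,q,B,240,135,110,100,6,f'pics/s_{tag}.png')
E
python3 v.py 556.7 40.3 12.05 -30 38 ov1 0
```

```text
(no output)
```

View pics/t_ov1.png

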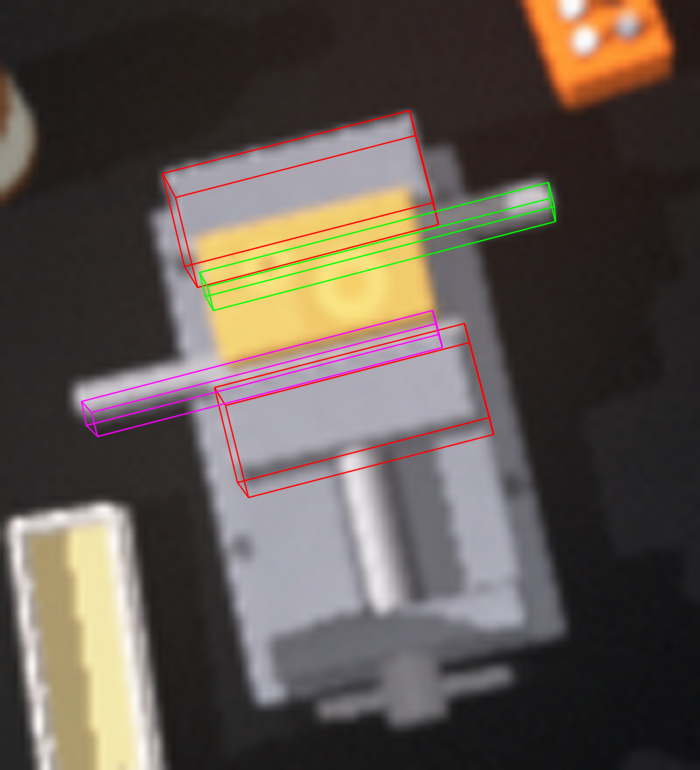

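View pics/s_ov1.png

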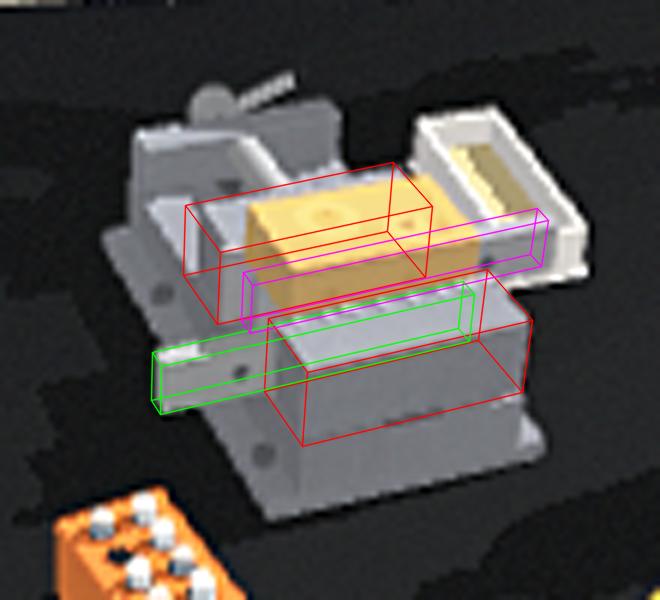

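```bash
cat > v2.py <<'E'
from ov import *
import sys
a=[float(x) for x in sys.argv[1:8]];tag=sys.argv[8];k=sys.argv[9]
q=[a[0],a[1],np.radians(a[2])];ya,yb,h,tilt=a[3:7]
t=np.load(f'pics/top{k}.npy');s=np.load(f'pics/scene{k}.npy')
bl=[]
for p,e in box(-30,30,-50,50,0,32):
    f=lambda P:np.array([P[0],P[1]*np.cos(tilt)-P[2]*np.sin(tilt),75+h+P[2]*np.cos(tilt)+P[1]*np.sin(tilt)])
    bl.append((f(p),f(e)))
B=[(box(30,76,-60,60,45,90),(0,0,255)),(box(-76,-30,-60,60,45,90),(0,0,255)),(box(17,29,ya-85,ya+85,45,75),(0,255,0)),(box(-29,-17,yb-85,yb+85,45,75),(255,0,255)),(bl,(255,255,0))]
overlay('top',t,q,B,162,158,88,75,9,f'pics/t_{tag}.png');overlay('scene',s,q,B,255,150,90,70,8,f'pics/s_{tag}.png')
E
python3 v2.py 559 40.8 12.05 -29 40 7 0 ov2 0
```

```text
(no output)
```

View pics/t_ov2.png

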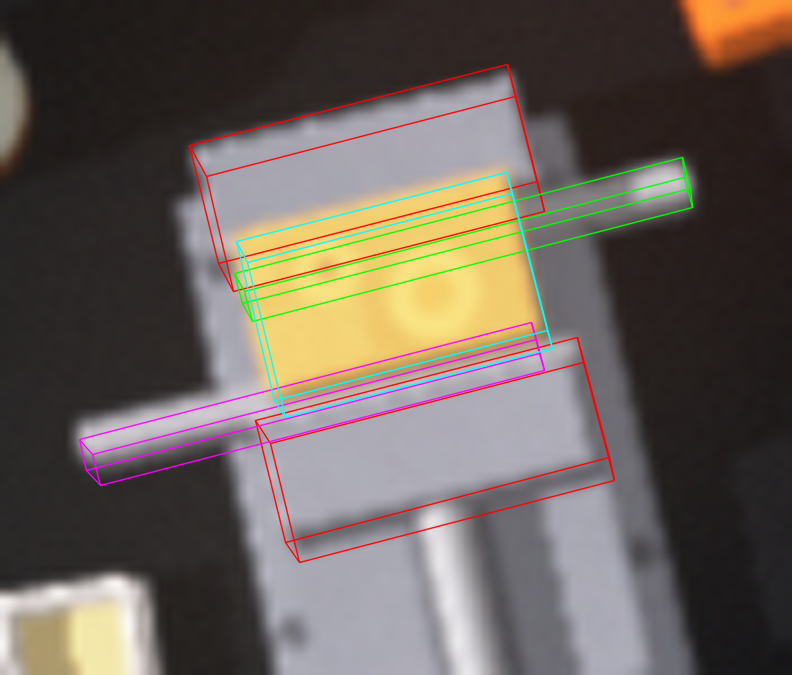

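View pics/s_ov2.png

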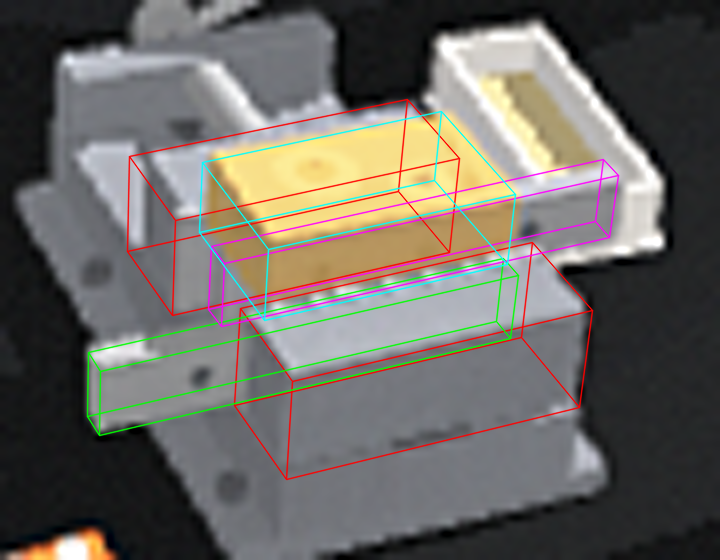

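Run:
```python
from h import *
t=np.load('pics/top0.npy');s=np.load('pics/scene0.npy')
crop(t,166,160,48,50,14,'pics/t_L.png'); crop(t,208,160,40,45,14,'pics/t_R.png')
crop(s,258,150,86,64,9,'pics/s_9.png')
```

```text
(no output)
```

View pics/t_L.png

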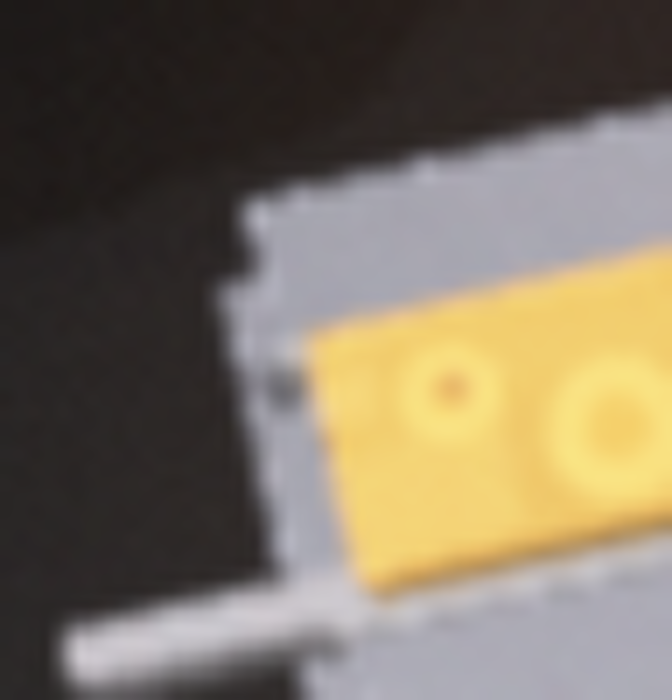

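View pics/t_R.png

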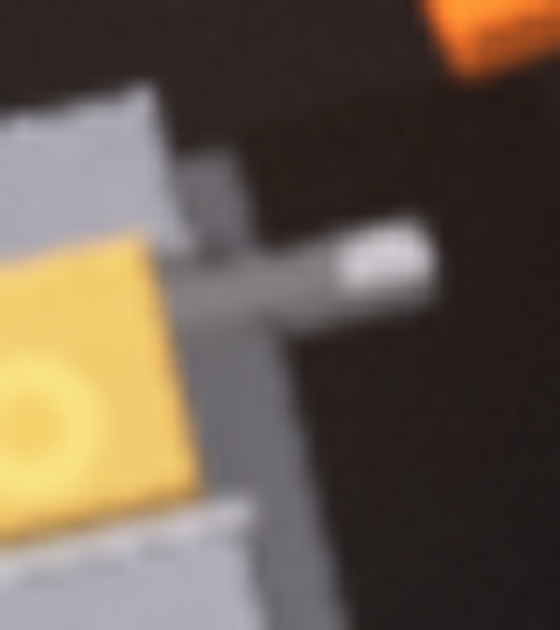

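View pics/s_9.png

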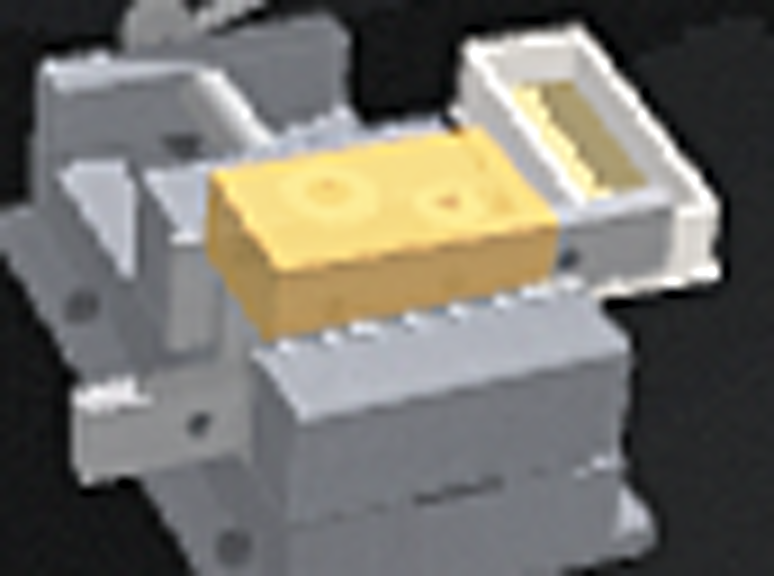

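```bash
cat > fit2.py <<'E'
from ov import *
from scipy.optimize import least_squares
L=lambda x,y:((x+.5)/14-.5+166,(y+.5)/14-.5+160)
Rr=lambda x,y:((x+.5)/14-.5+208,(y+.5)/14-.5+160)
S=lambda x,y:((x+.5)/9-.5+258,(y+.5)/9-.5+150)
J=lambda x,y:lambda p:(x,y,90)
A=lambda x,z:lambda p:(x,p[3]-85,z)
Bb=lambda x,z:lambda p:(x,p[4]+85,z)
K=lambda x,y,z:lambda p:(x,y*np.cos(p[6])-z*np.sin(p[6]),75+p[5]+z*np.cos(p[6])+y*np.sin(p[6]))
obs=[('top',L(245,203),J(76,60)),('top',L(65,632),Bb(-17,75)),('top',L(75,680),Bb(-29,75)),('top',L(310,335),K(30,50,32)),('top',L(372,592),K(-30,50,32)),
('top',Rr(153,85),J(76,-60)),('top',Rr(190,247),J(30,-60)),('top',Rr(253,500),J(-30,-60)),('top',Rr(145,238),K(30,-50,32)),('top',Rr(202,498),K(-30,-50,32)),('top',Rr(420,215),A(29,75)),('top',Rr(437,275),A(17,75)),
('scene',S(305,420),J(76,-60)),('scene',S(630,348),J(76,60)),('scene',S(255,350),J(30,-60)),('scene',S(178,238),J(-30,-60)),('scene',S(73,387),A(17,75)),('scene',S(83,483),A(29,45)),
('scene',S(212,178),K(-30,-50,32)),('scene',S(275,272),K(30,-50,32)),('scene',S(557,222),K(30,50,32)),('scene',S(485,128),K(-30,50,32)),('scene',S(265,335),K(30,-50,0)),('scene',S(670,208),Bb(-17,75)),('scene',S(668,280),Bb(-17,45))]
def res(p):
    q=[p[0],p[1],p[2]];o=[]
    for n,uv,f in obs:
        off=p[7:10] if n=='top' else p[10:13]
        o.append(proj(n,w(q,f(p))+off)[0]-uv)
    return np.concatenate([np.concatenate(o)/0.6,p[7:13]/2])
f=least_squares(res,[558,40,.2,-30,40,7,0]+[0]*6,loss='soft_l1');p=f.x
print('xy',p[:2].round(1),'yaw',np.degrees(p[2]).round(2),'ya,yb',p[3:5].round(1),'h,tilt',p[5].round(2),p[6].round(4),'off',p[7:].round(1))
r=res(p)[:-6].reshape(-1,2)*.6
for i,(n,uv,_) in enumerate(obs): print(n,np.round(uv,1),r[i].round(2))
E
python3 fit2.py
```

```text
xy [559.2  42.1] yaw 10.27 ya,yb [-29.2  38. ] h,tilt 7.33 -0.0189 off [ 0.5 -0.8  0.1 -0.5  0.8  0.1]
top [183. 174.] [-0.04 -1.26]
top [170.2 204.7] [0.23 0.18]
top [170.9 208.1] [0.21 0.25]
top [187.7 183.5] [-0.05  0.25]
top [192.1 201.8] [-0.77 -0.36]
top [218.5 165.6] [ 0.06 -0.79]
top [221.1 177.2] [0.38 0.79]
top [225.6 195.2] [-0.2   0.11]
top [217.9 176.5] [-0.07  0.23]
top [222.  195.1] [-0.19 -0.66]
top [237.5 174.9] [0.22 0.88]
top [238.8 179.2] [-0.19  0.01]
scene [291.4 196.2] [-0.66  0.53]
scene [327.6 188.2] [1.26 0.45]
scene [285.9 188.4] [-1.24 -0.84]
scene [277.3 176. ] [-0.14  0.49]
scene [265.7 192.6] [-0.08  0.19]
scene [266.8 203.2] [ 0.03 -0.04]
scene [281.1 169.3] [-0.34 -0.4 ]
scene [288.1 179.8] [0.34 0.09]
scene [319.4 174.2] [ 0.22 -0.07]
scene [311.4 163.8] [-0.46 -0.09]
scene [287.  186.8] [0.71 2.03]
scene [332.  172.7] [ 0.57 -0.61]
scene [331.8 180.7] [-0.29 -0.85]
```

Run:
```python
from h import *
t=np.load('pics/top0.npy');s=np.load('pics/scene0.npy')
crop(t,130,145,50,45,14,'pics/t_bot.png'); crop(s,345,160,45,70,9,'pics/s_bot.png')
crop(t,222,120,50,50,12,'pics/t_rack.png')
```

```text
(no output)
```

View pics/t_bot.png

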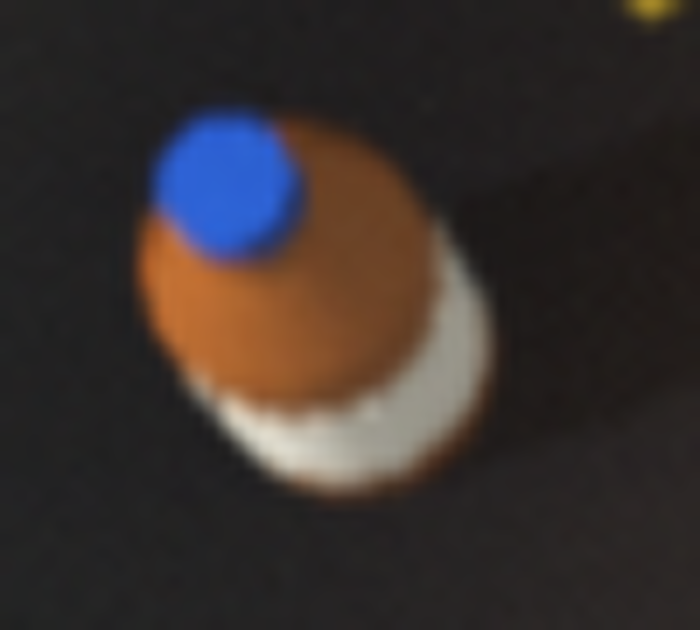

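View pics/s_bot.png

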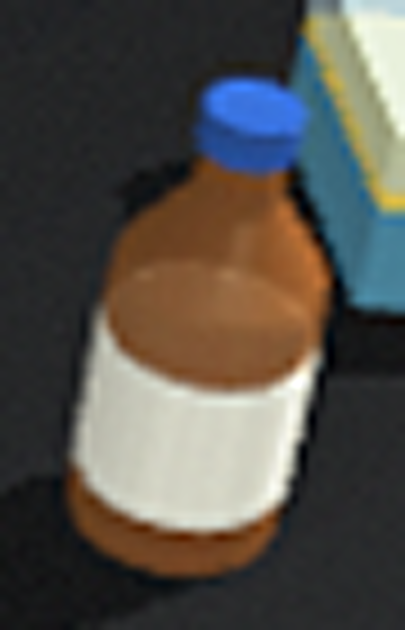

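View pics/t_rack.png

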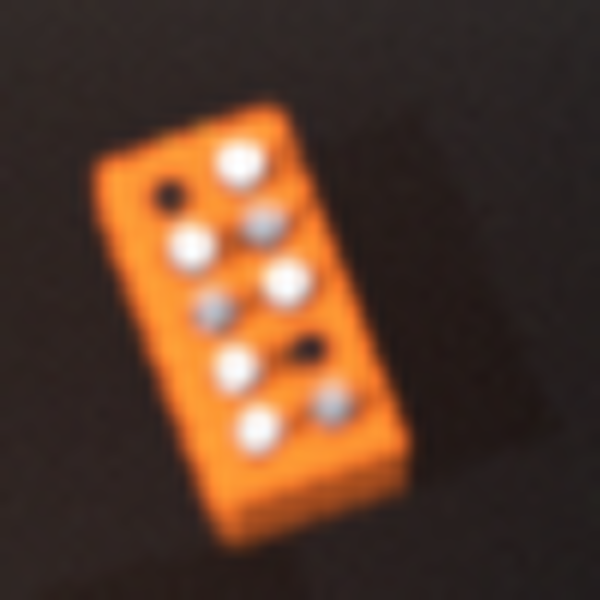

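```bash
cat > mv.py <<'E'
# usage: mv.py X Y Z YAW : prints row (tool-frame shift from commanded pose in cmd.npy); tool pointing down
import sys,numpy as np
from scipy.spatial.transform import Rotation as R
def row(c,t):
    Rc=R.from_euler('xyz',[180,0,c[3]],degrees=True);Rt=R.from_euler('xyz',[180,0,t[3]],degrees=True)
    return np.r_[Rc.inv().apply((np.array(t[:3])-c[:3])/1000),(Rc.inv()*Rt).as_rotvec()]
E
python3 - <<'E'
from h import *
print(back('top',[(146.1,157.9)],165),back('scene',[(345+254/9,160+105/9)],165))
print(back('top',[(240.3,162.5),(256,157)],40))
c,s=np.cos(np.radians(10.3)),np.sin(np.radians(10.3))
V=lambda x,y:(559.2+c*x-s*y,42.1+s*x+c*y)
print(V(-23,123),V(-23,145),V(-23,85+11),V(23,-114),V(23,-137),V(23,-96),V(0,-35),V(0,35))
from mv import row
cur=[157.587,578.94,231.292,164.769]
print(row(cur,[*V(-23,145),200,100.3]).round(4))
E
```

```text
[[658.11225652 220.28798518 165.        ]] [[660.93449582 222.50446625 165.        ]]
[[ 664.01747542  -76.10832436   40.        ]
 [ 680.9546266  -130.70219178   40.        ]]
(np.float64(514.5779716682175), np.float64(159.0054087181496)) (np.float64(510.6443229356579), np.float64(180.6508795526875)) (np.float64(519.405631476359), np.float64(132.44051269394396)) (np.float64(602.2128083957354), np.float64(-65.9504433767477)) (np.float64(606.3252593434114), np.float64(-88.57979924921915)) (np.float64(598.9943685236411), np.float64(-48.24051269394396)) (np.float64(565.4580775290723), np.float64(7.664023672326046)) (np.float64(552.9419224709278), np.float64(76.53597632767395))
[-0.4453 -0.2915  0.0313  0.     -0.      1.1252]
```

{"op": "jog_arm", "data": {"targets": [[-0.445,-0.291,0.02,0,0,1.125,1],[-0.445,-0.291,0.02,0,0,1.125,1],[-0.445,-0.291,0.02,0,0,1.125,1],[-0.445,-0.291,0.02,0,0,1.125,1],[-0.445,-0.291,0.02,0,0,1.125,1]]}}

```text
time: 0.52
tool_pos: [296.3, 421.5, 222.9]
tcp_rot: [-180.0, 0.0, 128.6]
ft_force: [0.3, 0.2, 0.1]
finger_gap: 25.3
```

```bash
cat > go.py <<'E'
import sys,numpy as np
from bench import r
from mv import row
V=None
c,s=np.cos(np.radians(10.3)),np.sin(np.radians(10.3))
def V(x,y): return (559.2+c*x-s*y,42.1+s*x+c*y)
def inv(X,Y):
    d=np.array([X-559.2,Y-42.1]);return np.round([c*d[0]+s*d[1],-s*d[0]+c*d[1]],1)
st=r.sense();p=st['tool_pos'];y=st['tcp_rot'][2]
a=sys.argv[1:]
if a[0]=='v': t=[*V(float(a[1]),float(a[2])),float(a[3]),float(a[4])]
else: t=[float(x) for x in a[1:5]]
print('now',p.round(1),st['tcp_rot'].round(2),'vise',inv(*p[:2]),'F',st['ft_force'].round(1),'t',st['time'])
print('target',np.round(t,1),'row',row([*p,y],t).round(4))
E
python3 go.py v -23 145 200 100.3
```

```text
now [296.3 421.5 222.9] [-1.7996e+02  1.0000e-02  1.2865e+02] vise [-190.8  420.3] F [0.3 0.2 0.1] t 0.5167
target [510.6 180.7 200.  100.3] row [-0.3219  0.017   0.0229  0.     -0.      0.4948]
```

{"op": "jog_arm", "data": {"targets": [[-0.322,0.017,0.023,0,0,0.495,1],[-0.322,0.017,0.023,0,0,0.495,1],[-0.322,0.017,0.023,0,0,0.495,1],[-0.322,0.017,0.023,0,0,0.495,1],[-0.322,0.017,0.023,0,0,0.495,1]]}}

```text
time: 0.93
tool_pos: [435.6, 266.9, 208.3]
tcp_rot: [-180.0, -0.0, 100.1]
ft_force: [0.8, 1.2, -0.1]
finger_gap: -0.1
```

```bash
python3 go.py v -23 145 200 100.3
```

```text
now [435.6 266.9 208.3] [-179.99   -0.    100.14] vise [-81.5 243.3] F [ 0.8  1.2 -0.1] t 0.9333
target [510.6 180.7 200.  100.3] row [-0.0981  0.0587  0.0083  0.      0.     -0.0028]
```

{"op": "jog_arm", "data": {"targets": [[-0.098,0.059,0.008,0,0,0,1],[-0.098,0.059,0.008,0,0,0,1],[-0.098,0.059,0.008,0,0,0,1],[-0.098,0.059,0.008,0,0,0,1]]}}

```text
time: 1.27
tool_pos: [513.4, 178.4, 199.6]
tcp_rot: [-180.0, 0.1, 100.3]
ft_force: [-0.1, 0.5, -0.1]
finger_gap: 0.2
```

```bash
python3 go.py v -23 145 57 100.3
```

```text
now [513.4 178.4 199.6] [-1.7997e+02  1.2000e-01  1.0032e+02] vise [-20.7 142.3] F [-0.1  0.5 -0.1] t 1.2667
target [510.6 180.7  57.  100.3] row [ 0.0027 -0.0023  0.1426  0.     -0.      0.0004]
```

{"op": "jog_arm", "data": {"targets": [[0.003,-0.002,0.04,0,0,0,1],[0.003,-0.002,0.08,0,0,0,1],[0.003,-0.002,0.12,0,0,0,1],[0.003,-0.002,0.142,0,0,0,1],[0.003,-0.002,0.142,0,0,0,1]]}}

```text
time: 1.68
tool_pos: [502.8, 184.6, 51.7]
tcp_rot: [-179.3, 0.0, 100.6]
ft_force: [-1.1, 0.2, -1.0]
finger_gap: 0.0
```

```bash
python3 go.py v -23 125 57 100.3
python3 - <<'E'
from bench import r
from h import *
for n in("scene","top"):
    p=r.snapshot(n)["pixels"];np.save(f"pics/{n}1.npy",p)
    if n=='top': crop(p,150,160,60,60,10,'pics/t1.png')
    else: crop(p,270,130,90,80,8,'pics/s1.png')
E
```

```text
now [502.8 184.6  51.7] [-1.7933e+02  4.0000e-02  1.0060e+02] vise [-30.  150.3] F [-1.1  0.2 -1. ] t 1.6833
target [514.2 161.   57.  100.3] row [-0.0253  0.0069 -0.0053  0.     -0.      0.0052]
```

View pics/t1.png

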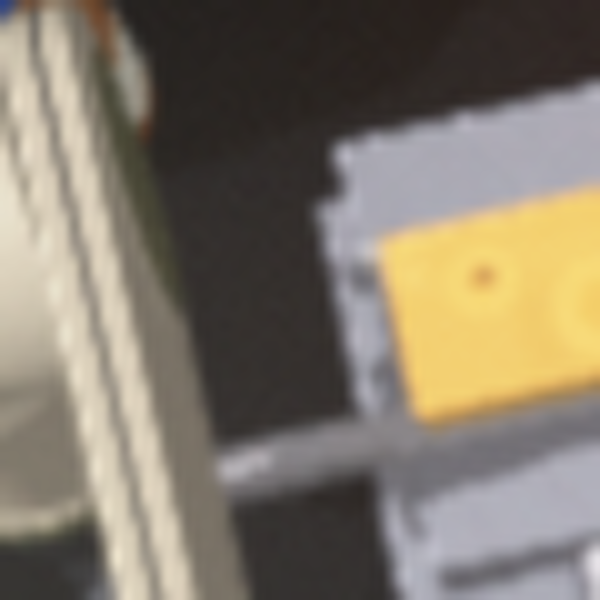

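View pics/s1.png

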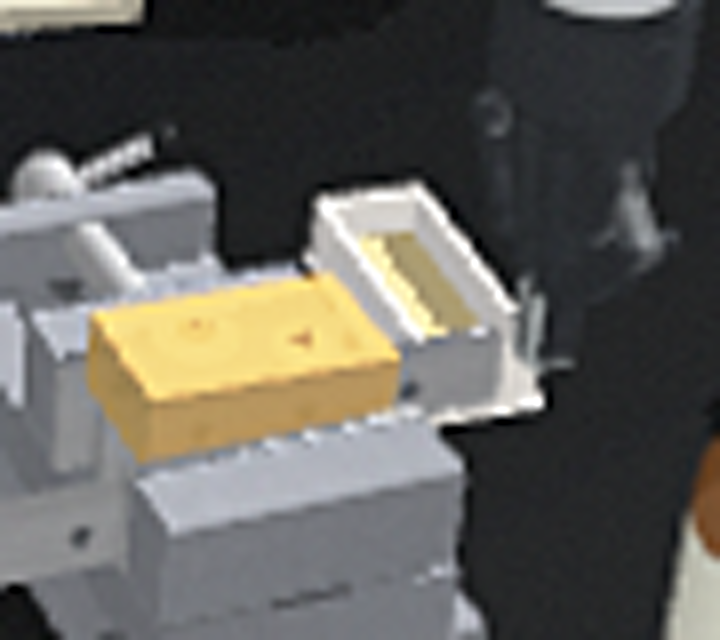

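{"op": "jog_arm", "data": {"targets": [[0,0,0,0,0,0,1],[0,0,0,0,0,0,1],[0,0,0,0,0,0,1]]}}

```text
time: 2.03
tool_pos: [510.1, 186.4, 61.2]
tcp_rot: [179.8, -0.0, 100.6]
ft_force: [-0.4, 0.6, 0.3]
finger_gap: 0.1
```

```bash
python3 go.py v -23 137 57 100.3
```

```text
now [510.1 186.4  61.2] [ 1.7975e+02 -2.0000e-02  1.0061e+02] vise [-22.5 150.8] F [-0.4  0.6  0.3] t 2.0333
target [512.1 172.8  57.  100.3] row [-0.0138 -0.0006  0.0042  0.     -0.      0.0054]
```

{"op": "jog_arm", "data": {"targets": [[-0.006,0,0.004,0,0,0,1],[-0.012,0,0.004,0,0,0,1],[-0.016,0,0.004,0,0,0,1],[-0.018,0,0.004,0,0,0,1],[-0.02,0,0.004,0,0,0,1]]}}

```text
time: 2.45
tool_pos: [512.1, 166.1, 54.8]
tcp_rot: [180.0, -0.0, 100.6]
ft_force: [-0.3, 2.7, 0.0]
finger_gap: -0.2
```

```bash
python3 go.py v -23 120 57 100.3
```

```text
now [512.1 166.1  54.8] [ 1.7999e+02 -4.0000e-02  1.0056e+02] vise [-24.2 130.4] F [-0.3  2.7  0. ] t 2.45
target [515.1 156.1  57.  100.3] row [-0.0104  0.0012 -0.0022  0.     -0.      0.0046]
```

{"op": "jog_arm", "data": {"targets": [[-0.006,0.001,-0.002,0,0,0,1],[-0.012,0.001,-0.002,0,0,0,1],[-0.018,0.001,-0.002,0,0,0,1],[-0.023,0.001,-0.002,0,0,0,1],[-0.026,0.001,-0.002,0,0,0,1]]}}

```text
time: 2.87
tool_pos: [518.0, 140.1, 56.8]
tcp_rot: [180.0, -0.0, 100.6]
ft_force: [-0.5, 2.4, 0.8]
finger_gap: 0.4
```

{"op": "jog_arm", "data": {"targets": [[0,0,0,0,0,0,1],[0,0,0,0,0,0,1]]}}

```text
time: 3.03
tool_pos: [517.8, 140.3, 56.6]
tcp_rot: [-180.0, 0.0, 100.6]
ft_force: [-0.3, 0.8, -0.7]
finger_gap: 0.3
```

```bash
python3 go.py v -23 98 57 100.3
cat > snap.py <<'E'
import sys
from bench import r
from h import *
k=sys.argv[1]
for n in("scene","top"):
    p=r.snapshot(n)["pixels"];np.save(f"pics/{n}{k}.npy",p)
    if n=='top': crop(p,162,158,88,70,9,f'pics/t{k}.png')
    else: crop(p,255,140,90,74,8,f'pics/s{k}.png')
E
python3 snap.py 2
```

```text
now [517.8 140.3  56.6] [-1.8000e+02  3.0000e-02  1.0057e+02] vise [-23.2 104. ] F [-0.3  0.8 -0.7] t 3.0333
target [519.  134.4  57.  100.3] row [-0.006   0.0001 -0.0004  0.     -0.      0.0046]
```

View pics/t2.png

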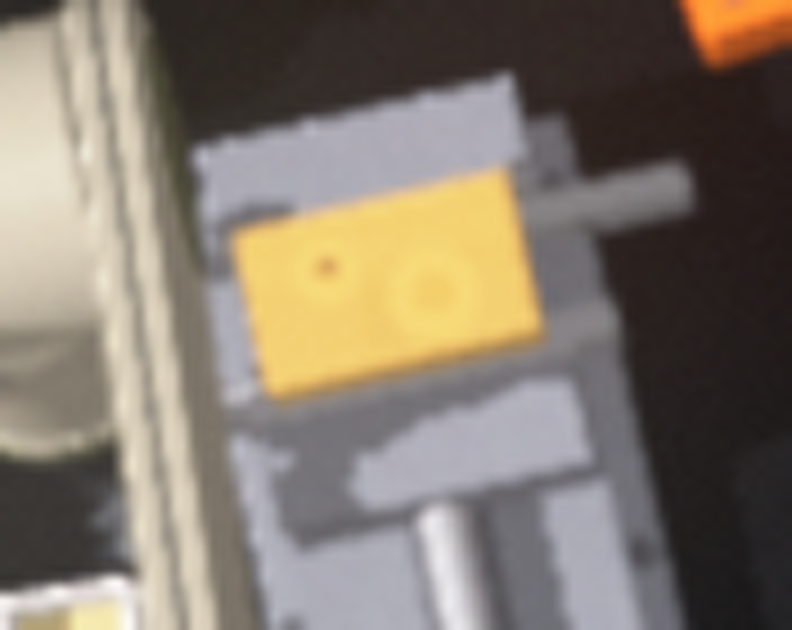

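View pics/s2.png

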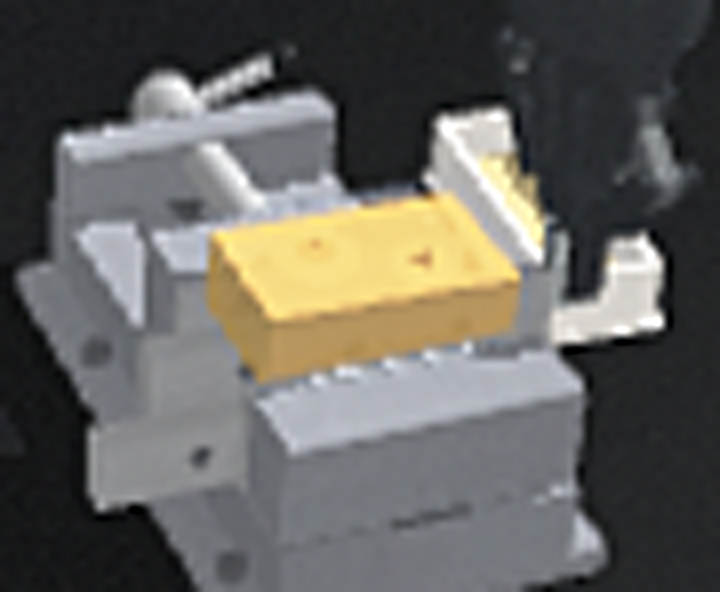

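```bash
cat > bp.py <<'E'
from h import *
# vise offset-corrected
q=(559.2,42.1,10.27);off={'top':np.array([.5,-.8,.1]),'scene':np.array([-.5,.8,.1])}
def vy(n,uv,z):
    P=back(n,[uv],z+.1)[0]-off[n];a=np.radians(q[2]);d=P[:2]-q[:2]
    return np.round([np.cos(a)*d[0]+np.sin(a)*d[1],-np.sin(a)*d[0]+np.cos(a)*d[1]],1)
T=lambda x,y:((x+.5)/9-.5+162,(y+.5)/9-.5+158)
S=lambda x,y:((x+.5)/8-.5+255,(y+.5)/8-.5+140)
E
python3 - <<'E'
from bp import *
for uv in[(605,300),(618,328)]: print(vy('top',T(*uv),75))
print(vy('scene',S(565,238),75),vy('scene',S(553,343),45))
E
```

```text
[-14.5 -74. ]
[-25.8 -76.4]
[-38.6 107.9] [-12.1  92.7]
```

{"op": "jog_arm", "data": {"targets": [[-0.003,0,0,0,0,0,1],[-0.006,0,0,0,0,0,1],[-0.008,0,0,0,0,0,1],[-0.008,0,0,0,0,0,1],[-0.008,0,0,0,0,0,1]]}}

```text
time: 3.55
tool_pos: [519.2, 132.6, 56.6]
tcp_rot: [-180.0, 0.0, 100.6]
ft_force: [-0.5, -0.0, -0.2]
finger_gap: 0.2
```

```bash
python3 go.py v -23 105 57 100.3
```

```text
now [519.2 132.6  56.6] [-1.8000e+02  2.0000e-02  1.0059e+02] vise [-23.1  96.2] F [-0.5 -0.  -0.2] t 3.55
target [517.8 141.3  57.  100.3] row [ 0.0088  0.0002 -0.0004  0.     -0.      0.0051]
```

Back off, lift, and look at both ends of bar b.

{"op": "jog_arm", "data": {"targets": [[0.012,0,0,0,0,0,1],[0.02,0,-0.03,0,0,0,1],[0.02,0,-0.07,0,0,0,1],[0.02,0,-0.11,0,0,0,1],[0.02,0,-0.145,0,0,0,1]]}}

```text
time: 3.97
tool_pos: [515.3, 153.5, 204.1]
tcp_rot: [180.0, 0.0, 100.6]
ft_force: [1.0, 0.2, 0.4]
finger_gap: -0.1
```

```bash
python3 go.py v 23 -140 200 100.3;python3 snap.py 3
```

```text
now [515.3 153.5 204.1] [179.95   0.   100.63] vise [-23.3 117.5] F [1.  0.2 0.4] t 3.9667
target [606.9 -91.5 200.  100.3] row [-0.2577  0.0448  0.0041  0.     -0.      0.0057]
```

View pics/t3.png

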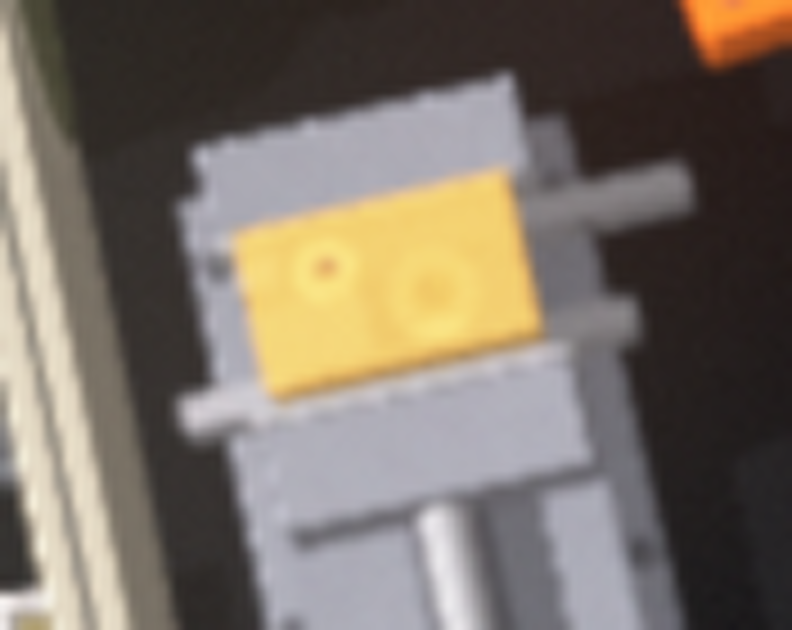

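View pics/s3.png

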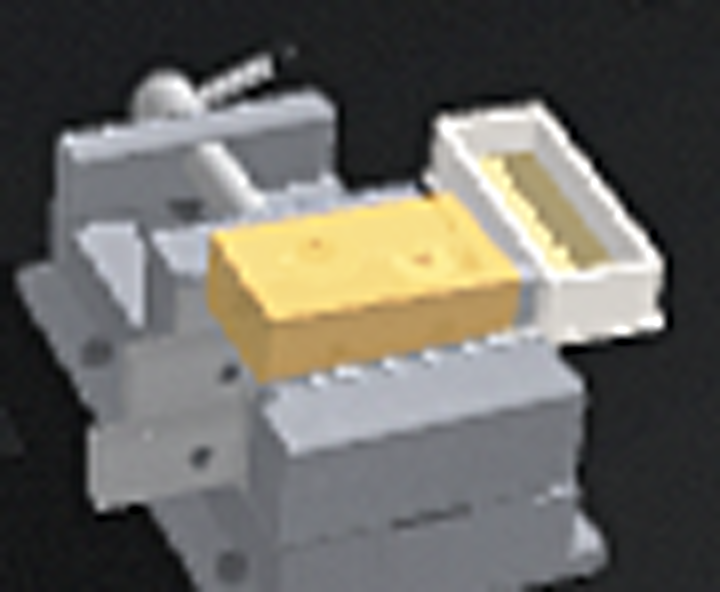

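Run:
```python
from bp import *
for uv in[(178,402),(190,438),(628,298),(638,330)]: print(vy('top',T(*uv),75))
print('sc b left',vy('scene',S(120,342),75),vy('scene',S(122,410),45))
print('sc b right',vy('scene',S(543,268),75),vy('scene',S(540,330),45))
print('sc a left',vy('scene',S(88,428),75),vy('scene',S(98,512),45))
print('holes',vy('scene',S(228,372),60),vy('scene',S(200,457),60))
print('jaw',vy('top',T(192,150),90),vy('top',T(512,75),90),vy('top',T(590,460),90),vy('top',T(295,530),90))
```

```text
[-16.5  86.1]
[-30.6  84.5]
[-15.6 -82.4]
[-28.2 -83.4]
sc b left [-28.6 -84.9] [-25.3 -84.6]
sc b right [-22.2  90. ] [-21.8  91.8]
sc a left [  18.3 -114.8] [  30.6 -114.8]
holes [-16.4 -45. ] [ 29.7 -74.7]
jaw [71.3 61.3] [ 72.5 -59. ] [-74.3 -55.9] [-75.3  52.8]
```

{"op": "jog_arm", "data": {"targets": [[-0.258,0.045,0.004,0,0,0,1],[-0.258,0.045,0.004,0,0,0,1],[-0.258,0.045,0.004,0,0,0,1],[-0.258,0.045,0.004,0,0,0,1],[-0.258,0.045,0.004,0,0,0,1]]}}

```text
time: 4.48
tool_pos: [588.8, -43.5, 198.1]
tcp_rot: [180.0, 0.0, 100.6]
ft_force: [0.5, 0.6, 0.5]
finger_gap: 0.2
```

```bash
python3 go.py v 23 -140 200 100.3
```

```text
now [588.8 -43.5 198.1] [180.     0.   100.64] vise [ 13.8 -89.5] F [0.5 0.6 0.5] t 4.4833
target [606.9 -91.5 200.  100.3] row [-0.0505  0.0089 -0.0019  0.     -0.      0.0059]
```

{"op": "jog_arm", "data": {"targets": [[-0.048,0.009,0,0,0,0,1],[-0.048,0.009,0,0,0,0,1],[-0.048,0.009,0,0,0,0,1],[-0.048,0.009,0,0,0,0,1]]}}

```text
time: 4.82
tool_pos: [605.9, -87.6, 197.7]
tcp_rot: [-179.9, -0.1, 100.5]
ft_force: [0.6, 0.6, -0.1]
finger_gap: 0.1
```

```bash
python3 go.py v 23 -140 57 100.3
```

```text
now [605.9 -87.6 197.7] [-1.7995e+02 -5.0000e-02  1.0054e+02] vise [  22.8 -135.9] F [ 0.6  0.6 -0.1] t 4.8167
target [606.9 -91.5  57.  100.3] row [-0.0041  0.0002  0.1407 -0.     -0.      0.0042]
```

{"op": "jog_arm", "data": {"targets": [[-0.004,0,0.035,0,0,0,1],[-0.004,0,0.07,0,0,0,1],[-0.004,0,0.105,0,0,0,1],[-0.004,0,0.13,0,0,0,1],[-0.004,0,0.14,0,0,0,1]]}}

```text
time: 5.23
tool_pos: [603.2, -88.8, 53.4]
tcp_rot: [-179.6, -0.2, 100.7]
ft_force: [-1.2, 0.7, -0.6]
finger_gap: 0.2
```

{"op": "jog_arm", "data": {"targets": [[0,0,0,0,0,0,1],[0,0,0,0,0,0,1],[0,0,0,0,0,0,1]]}}

```text
time: 5.48
tool_pos: [608.6, -91.6, 61.2]
tcp_rot: [179.8, 0.1, 100.7]
ft_force: [0.0, -0.8, 1.4]
finger_gap: -0.1
```

```bash
python3 go.py v 23 -125 57 100.3
```

```text
now [608.6 -91.6  61.2] [1.7980e+02 8.0000e-02 1.0065e+02] vise [  24.7 -140.4] F [ 0.  -0.8  1.4] t 5.4833
target [604.2 -76.8  57.  100.3] row [ 0.0154 -0.0017  0.0042  0.     -0.      0.0061]
```

{"op": "jog_arm", "data": {"targets": [[0.01,-0.001,0.002,0,0,0,1],[0.016,-0.001,0.002,0,0,0,1],[0.022,-0.001,0.002,0,0,0,1],[0.028,-0.001,0.002,0,0,0,1],[0.034,-0.001,0.002,0,0,0,1]]}}

```text
time: 5.9
tool_pos: [600.5, -58.7, 57.8]
tcp_rot: [179.9, 0.1, 100.6]
ft_force: [1.8, -5.1, 3.8]
finger_gap: -0.1
```

{"op": "jog_arm", "data": {"targets": [[0.002,0,0,0,0,0,1],[0.002,0,0,0,0,0,1],[0.002,0,0,0,0,0,1]]}}

```text
time: 6.15
tool_pos: [598.6, -56.0, 55.9]
tcp_rot: [-179.9, -0.1, 100.6]
ft_force: [0.9, 0.6, -0.1]
finger_gap: 0.3
```

```bash
python3 go.py v 23 -96 57 100.3
```

```text
now [598.6 -56.   55.9] [-1.7994e+02 -7.0000e-02  1.0062e+02] vise [  21.3 -103.6] F [ 0.9  0.6 -0.1] t 6.15
target [599.  -48.2  57.  100.3] row [ 0.0076  0.0018 -0.0011  0.     -0.      0.0057]
```

{"op": "jog_arm", "data": {"targets": [[0.003,0.001,-0.001,0,0,0,1],[0.006,0.001,-0.001,0,0,0,1],[0.0075,0.001,-0.001,0,0,0,1],[0.0075,0.001,-0.001,0,0,0,1],[0.0075,0.001,-0.001,0,0,0,1]]}}

```text
time: 6.57
tool_pos: [598.7, -48.8, 57.3]
tcp_rot: [-180.0, -0.0, 100.6]
ft_force: [-0.4, 0.1, -0.3]
finger_gap: -0.3
```

```bash
python3 go.py v 23 -96 57 100.3
```

```text
now [598.7 -48.8  57.3] [-1.7998e+02 -3.0000e-02  1.0061e+02] vise [ 22.6 -96.5] F [-0.4  0.1 -0.3] t 6.5667
target [599.  -48.2  57.  100.3] row [ 0.0005  0.0004  0.0003  0.     -0.      0.0055]
```

{"op": "jog_arm", "data": {"targets": [[-0.012,0,0,0,0,0,1],[-0.02,0,-0.03,0,0,0,1],[-0.02,0,-0.07,0,0,0,1],[-0.04,0,-0.11,0,0,0,1],[-0.06,0,-0.145,0,0,0,1]]}}

```text
time: 6.98
tool_pos: [609.6, -107.7, 202.9]
tcp_rot: [180.0, -0.0, 100.7]
ft_force: [0.6, 0.4, 0.0]
finger_gap: 0.0
```

```bash
python3 snap.py 4;python3 go.py w 515 -355 180 174
```

```text
now [ 614.1 -111.9  210.2] [179.3    0.4  100.46] vise [  26.5 -161.3] F [ 0.6 -1.4  0.7] t 7.0833
target [ 515. -355.  180.  174.] row [-0.2211 -0.1416  0.0302 -0.      0.     -1.2834]
```

View pics/t4.png

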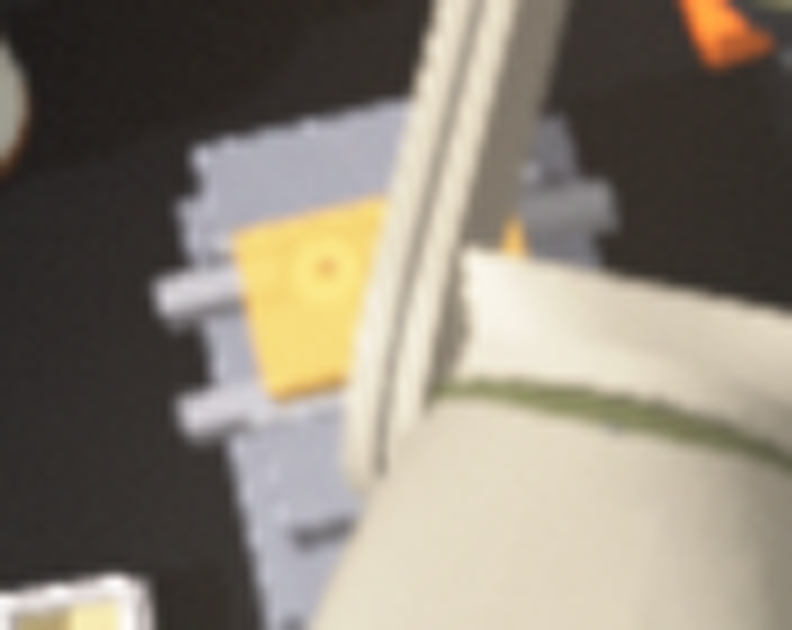

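View pics/s4.png

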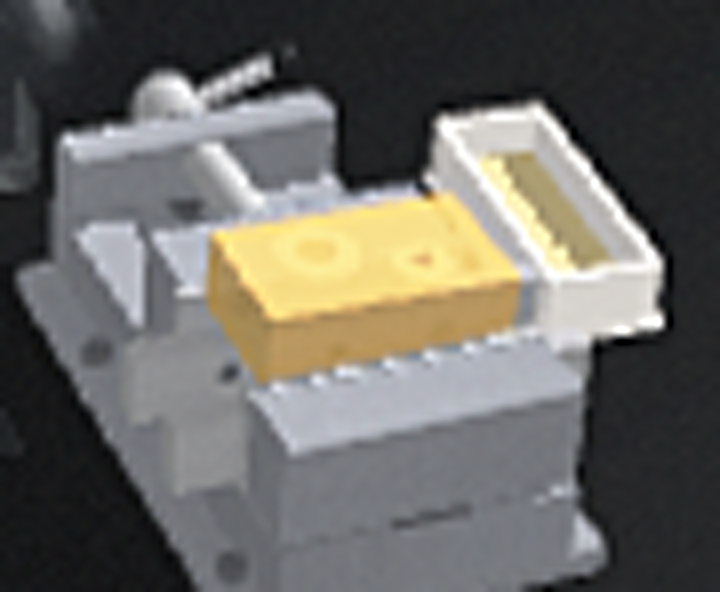

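Run:
```python
from bp import *
print('a');
for uv in[(154,285),(165,322),(608,185),(617,225)]: print(vy('top',T(*uv),75))
print('b')
for uv in[(178,402),(190,438)]: print(vy('top',T(*uv),75))
print('sc a left',vy('scene',S(163,418),75),vy('scene',S(173,495),45))
print('sc a right',vy('scene',S(592,345),75))
print('sc b left',vy('scene',S(120,342),75),vy('scene',S(122,420),45))
```

```text
a
[28.5 86.2]
[13.9 84.9]
[ 27.7 -84.5]
[ 12.1 -84.5]
b
[-16.5  86.1]
[-30.6  84.5]
sc a left [ 21.4 -86.6] [ 30.1 -85. ]
sc a right [30.6 84.3]
sc b left [-28.6 -84.9] [-19.3 -86.8]
```

{"op": "jog_arm", "data": {"targets": [[-0.221,-0.142,0.03,0,0,-1.28,0],[-0.221,-0.142,0.03,0,0,-1.28,0],[-0.221,-0.142,0.03,0,0,-1.28,0],[-0.221,-0.142,0.03,0,0,-1.28,0],[-0.221,-0.142,0.03,0,0,-1.28,0]]}}

```text
time: 7.5
tool_pos: [534.8, -291.8, 178.4]
tcp_rot: [180.0, 0.0, 135.0]
ft_force: [0.7, 0.0, 0.6]
finger_gap: 60.6
```

```bash
python3 go.py w 519.8 -355 160 173.8
```

```text
now [ 534.8 -291.8  178.4] [1.8000e+02 3.0000e-02 1.3496e+02] vise [ -83.7 -324.2] F [0.7 0.  0.6] t 7.5
target [ 519.8 -355.   160.   173.8] row [-0.0341 -0.0553  0.0184  0.      0.     -0.6779]
```

{"op": "jog_arm", "data": {"targets": [[-0.034,-0.055,0.018,0,0,-0.678,0],[-0.034,-0.055,0.018,0,0,-0.678,0],[-0.034,-0.055,0.018,0,0,-0.678,0],[-0.034,-0.055,0.018,0,0,-0.678,0],[-0.034,-0.055,0.018,0,0,-0.678,0]]}}

```text
time: 7.92
tool_pos: [519.7, -354.0, 159.9]
tcp_rot: [180.0, -0.0, 170.6]
ft_force: [0.7, 0.4, 0.2]
finger_gap: 85.6
```

{"op": "jog_arm", "data": {"targets": [[0,0,0,0,0,0,0],[0,0,0,0,0,0,0]]}}

```text
time: 8.08
tool_pos: [520.3, -353.0, 160.4]
tcp_rot: [-180.0, -0.0, 170.1]
ft_force: [0.3, -0.1, 0.0]
finger_gap: 85.5
```

```bash
python3 go.py w 519.8 -355 42 173.8
```

```text
now [ 520.3 -353.   160.4] [-180.     -0.    170.06] vise [-108.9 -381.8] F [ 0.3 -0.1  0. ] t 8.0833
target [ 519.8 -355.    42.   173.8] row [ 0.0002 -0.002   0.1184  0.      0.     -0.0652]
```

{"op": "jog_arm", "data": {"targets": [[0,-0.002,0.03,0,0,-0.065,0],[0,-0.002,0.06,0,0,-0.065,0],[0,-0.002,0.09,0,0,-0.065,0],[0,-0.002,0.11,0,0,-0.065,0],[0,-0.002,0.118,0,0,-0.065,0]]}}

```text
time: 8.5
tool_pos: [518.0, -352.6, 38.2]
tcp_rot: [179.8, -0.3, 173.8]
ft_force: [-0.3, 0.6, 0.0]
finger_gap: 85.2
```

{"op": "jog_arm", "data": {"targets": [[0,0,0,0,0,0,0],[0,0,0,0,0,0,0],[0,0,0,0,0,0,0]]}}

```text
time: 8.75
tool_pos: [521.5, -355.4, 44.8]
tcp_rot: [-179.9, 0.2, 174.0]
ft_force: [0.4, -0.3, 0.5]
finger_gap: 85.5
```

```bash
python3 go.py w 519.8 -355 42 173.8
python3 - <<'E'
from bench import r
from h import *
for n in("scene","top"):
    p=r.snapshot(n)["pixels"];np.save(f"pics/{n}5.npy",p)
    if n=='top': crop(p,290,160,80,90,7,f'pics/t5.png')
    else: crop(p,130,130,80,90,7,f'pics/s5.png')
E
```

```text
now [ 521.5 -355.4   44.8] [-1.7990e+02  1.6000e-01  1.7398e+02] vise [-108.1 -384.4] F [ 0.4 -0.3  0.5] t 8.75
target [ 519.8 -355.    42.   173.8] row [ 0.0018  0.0002  0.0028  0.     -0.      0.0032]
```

View pics/s5.png

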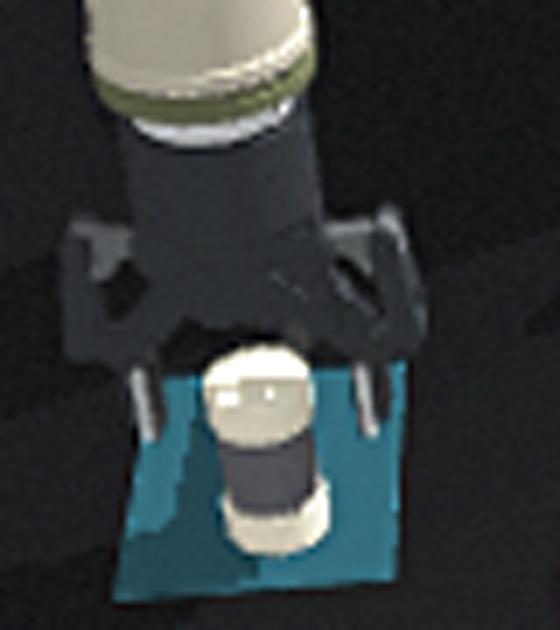

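View pics/t5.png

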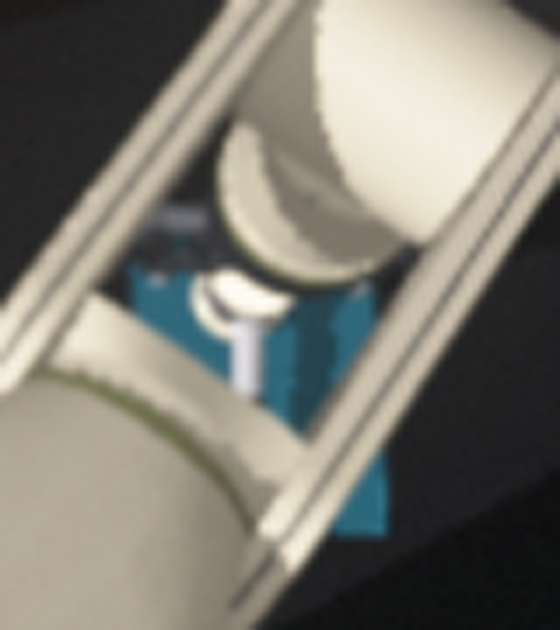

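{"op": "jog_arm", "data": {"targets": [[0.001,0,0.002,0,0,0,0.5],[0.001,0,0.002,0,0,0,0.7],[0.001,0,0.002,0,0,0,1],[0.001,0,0.002,0,0,0,1],[0.001,0,0.002,0,0,0,1]], "newtons": 90}}

```text
time: 9.27
tool_pos: [519.5, -354.6, 41.2]
tcp_rot: [-180.0, 0.0, 174.0]
ft_force: [-0.7, 0.3, 4.5]
finger_gap: 43.1
```

{"op": "jog_arm", "data": {"targets": [[0,0,0,0,0,0,1],[0,0,0,0,0,0,1],[0,0,0,0,0,0,1]]}}

```text
time: 9.52
tool_pos: [519.5, -354.6, 41.2]
tcp_rot: [-180.0, 0.0, 174.0]
ft_force: [-1.6, -0.7, 5.5]
finger_gap: 43.4
```

```bash
python3 go.py w 519.8 -355 42 173.8;python3 -c "
from bench import r
s=r.sense();print(s['wrist_torque'],s['finger_gap'])"
```

```text
now [ 519.5 -354.6   41.2] [-1.7997e+02  4.0000e-02  1.7404e+02] vise [-110.  -383.2] F [-1.6 -0.7  5.5] t 9.5167
target [ 519.8 -355.    42.   173.8] row [-0.0003 -0.0004 -0.0008  0.     -0.      0.0042]
[0.21752968 0.28587315 0.00911326] 43.360701160794335
```

{"op": "jog_arm", "data": {"targets": [[0,0,-0.02,0,0,0,1],[0,0,-0.05,0,0,0,1],[0,0,-0.09,0,0,0,1],[0,0,-0.13,0,0,0,1],[0,0,-0.16,0,0,0,1]]}}

```text
time: 9.93
tool_pos: [519.2, -354.2, 202.7]
tcp_rot: [-180.0, 0.0, 174.0]
ft_force: [1.6, -1.5, -4.1]
finger_gap: 43.3
```

```bash
python3 go.py v 0 -35 195 174;python3 -c "
from bench import r
s=r.sense();print(s['wrist_torque'],s['finger_gap'])"
```

```text
now [ 519.2 -354.2  202.7] [-1.7999e+02  2.0000e-02  1.7404e+02] vise [-110.2 -382.7] F [ 1.6 -1.5 -4.1] t 9.9333
target [565.5   7.7 195.  174. ] row [-0.0084  0.3647  0.0077 -0.     -0.      0.0008]
[-0.09770736 -0.12202757 -0.03767794] 43.25319583353971
```

{"op": "jog_arm", "data": {"targets": [[-0.001,0.015,0,0,0,0,1],[-0.001,0.045,0,0,0,0,1],[-0.002,0.08,0,0,0,0,1],[-0.003,0.115,0,0,0,0,1],[-0.004,0.15,0,0,0,0,1]]}}

```text
time: 10.35
tool_pos: [537.6, -203.3, 198.1]
tcp_rot: [179.9, -0.2, 174.0]
ft_force: [0.7, 0.6, -4.8]
finger_gap: 43.1
```

{"op": "jog_arm", "data": {"targets": [[-0.001,0.035,0,0,0,0,1],[-0.001,0.07,0,0,0,0,1],[-0.002,0.105,0,0,0,0,1],[-0.003,0.14,0,0,0,0,1],[-0.004,0.17,0,0,0,0,1]]}}

```text
time: 10.77
tool_pos: [559.1, -33.9, 198.3]
tcp_rot: [180.0, -0.2, 174.1]
ft_force: [-0.2, 0.2, -4.9]
finger_gap: 43.6
```

```bash
python3 go.py v 0 -35 175 174
```

```text
now [559.1 -33.9 198.3] [179.95  -0.19 174.08] vise [-13.7 -74.8] F [-0.2  0.2 -4.9] t 10.7667
target [565.5   7.7 175.  174. ] row [-0.002   0.042   0.0233  0.     -0.      0.0014]
```

{"op": "jog_arm", "data": {"targets": [[-0.001,0.02,0.005,0,0,0,1],[-0.002,0.034,0.01,0,0,0,1],[-0.002,0.041,0.017,0,0,0,1],[-0.002,0.041,0.022,0,0,0,1],[-0.002,0.041,0.022,0,0,0,1]]}}

```text
time: 11.18
tool_pos: [565.1, 3.2, 175.7]
tcp_rot: [-180.0, -0.2, 174.1]
ft_force: [0.2, -1.8, -4.0]
finger_gap: 43.7
```

{"op": "jog_arm", "data": {"targets": [[0,0,0,0,0,0,1],[0,0,0,0,0,0,1]]}}

```text
time: 11.35
tool_pos: [566.6, 2.4, 178.5]
tcp_rot: [-180.0, -0.0, 174.0]
ft_force: [0.4, 0.0, -5.3]
finger_gap: 43.4
```

```bash
python3 go.py v 0 -35 156 174; python3 snap.py 6; python3 -c "
from bench import r
s=r.sense();print(s['ft_force'],s['wrist_torque'],s['finger_gap'])"
```

```text
now [566.6   2.4 178.5] [-1.7998e+02 -1.0000e-02  1.7395e+02] vise [  0.2 -40.4] F [ 0.4  0.  -5.3] t 11.35
target [565.5   7.7 156.  174. ] row [ 0.0017  0.0052  0.0225  0.      0.     -0.0008]
[ 0.52007166  0.16923057 -4.91920316] [-0.01478317 -0.00280224 -0.03497103] 43.87082349842565
```

View pics/s6.png

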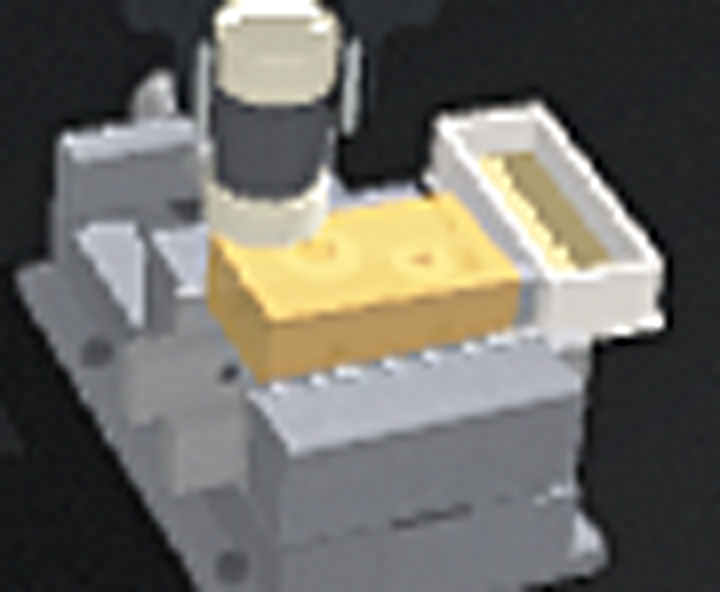

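{"op": "jog_arm", "data": {"targets": [[0.001,0.003,0.005,0,0,0,1],[0.001,0.005,0.01,0,0,0,1],[0.001,0.005,0.014,0,0,0,1],[0.001,0.005,0.017,0,0,0,1],[0.001,0.005,0.019,0,0,0,1]]}}

```text
time: 11.87
tool_pos: [565.7, 8.9, 158.6]
tcp_rot: [-180.0, -0.1, 174.1]
ft_force: [1.1, -0.3, -5.2]
finger_gap: 43.5
```

{"op": "jog_arm", "data": {"targets": [[0,0,0.001,0,0,0,1],[0,0,0.002,0,0,0,1],[0,0,0.003,0,0,0,1],[0,0,0.004,0,0,0,1],[0,0,0.005,0,0,0,1]]}}

```text
time: 12.28
tool_pos: [566.4, 8.8, 154.7]
tcp_rot: [-180.0, 0.0, 174.0]
ft_force: [-0.9, -0.1, -0.7]
finger_gap: 43.3
```

```bash
python3 go.py v 0 -35 150 174
```

```text
now [566.4   8.8 154.7] [-1.8000e+02  3.0000e-02  1.7405e+02] vise [  1.1 -34.1] F [-0.9 -0.1 -0.7] t 12.2833
target [565.5   7.7 150.  174. ] row [ 0.0008 -0.0012  0.0047 -0.     -0.      0.0008]
```

{"op": "jog_arm", "data": {"targets": [[0,0,0.001,0,0,0,1],[0,0,0.002,0,0,0,1],[0,0,0.003,0,0,0,1],[0,0,0.004,0,0,0,1],[0,0,0.005,0,0,0,1]]}}

```text
time: 12.7
tool_pos: [566.4, 8.8, 149.8]
tcp_rot: [-180.0, 0.0, 174.0]
ft_force: [-1.7, -0.3, 1.7]
finger_gap: 43.4
```

{"op": "jog_arm", "data": {"targets": [[0,0,0.001,0,0,0,1],[0,0,0.002,0,0,0,1],[0,0,0.003,0,0,0,1],[0,0,0.0035,0,0,0,1],[0,0,0.004,0,0,0,1]]}}

```text
time: 13.12
tool_pos: [566.5, 8.4, 145.8]
tcp_rot: [-180.0, 0.0, 174.0]
ft_force: [-2.0, -2.8, 5.1]
finger_gap: 43.3
```

{"op": "jog_arm", "data": {"targets": [[0,0,0.0005,0,0,0,1],[0,0,0.001,0,0,0,1],[0,0,0.0015,0,0,0,1]]}}

```text
time: 13.37
tool_pos: [566.8, 8.2, 145.2]
tcp_rot: [-180.0, 0.1, 174.0]
ft_force: [-4.6, -4.3, 12.5]
finger_gap: 43.5
```

```bash
python3 snap.py 7; python3 go.py v 0 -35 150 174
```

```text
now [566.7   8.2 145.2] [-1.7995e+02  8.0000e-02  1.7403e+02] vise [  1.3 -34.7] F [-4.  -3.3  8.9] t 13.4667
target [565.5   7.7 150.  174. ] row [ 0.0012 -0.0006 -0.0048  0.     -0.      0.0005]
```

View pics/s7.png

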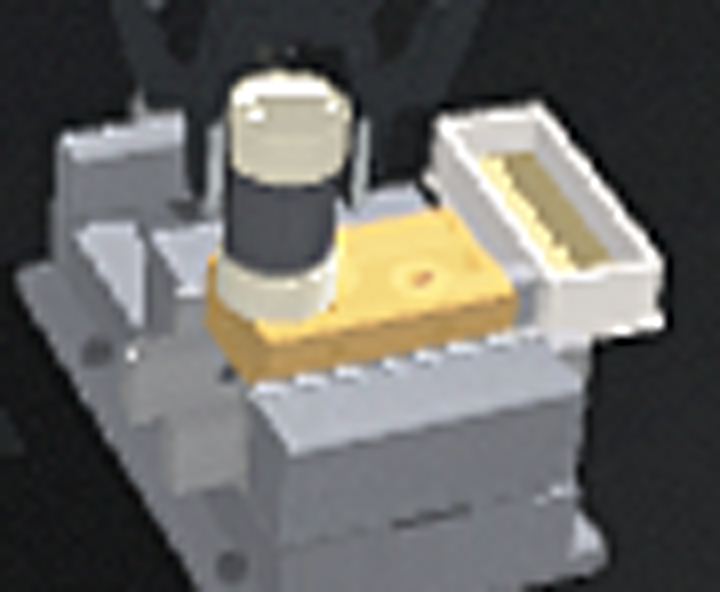

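{"op": "jog_arm", "data": {"targets": [[0,0,-0.006,0,0,0,1],[0,0,-0.012,0,0,0,1],[0.006,0.025,-0.015,0,0,0,1],[0.012,0.05,-0.015,0,0,0,1],[0.019,0.069,-0.015,0,0,0,1]]}}

```text
time: 13.88
tool_pos: [554.2, 81.0, 159.0]
tcp_rot: [179.9, -0.0, 174.0]
ft_force: [0.6, -0.2, -5.7]
finger_gap: 43.4
```

{"op": "jog_arm", "data": {"targets": [[0,0,0,0,0,0,1],[0,0,0,0,0,0,1]]}}

```text
time: 14.05
tool_pos: [553.8, 80.6, 158.5]
tcp_rot: [180.0, -0.1, 174.2]
ft_force: [0.3, -0.1, -5.1]
finger_gap: 43.3
```

```bash
python3 go.py v 0 35 150 174; python3 snap.py 8
```

```text
now [553.8  80.6 158.5] [ 1.7999e+02 -6.0000e-02  1.7417e+02] vise [ 1.6 38.9] F [ 0.3 -0.1 -5.1] t 14.05
target [552.9  76.5 150.  174. ] row [ 0.0005 -0.0041  0.0085  0.     -0.      0.0031]
```

View pics/s8.png

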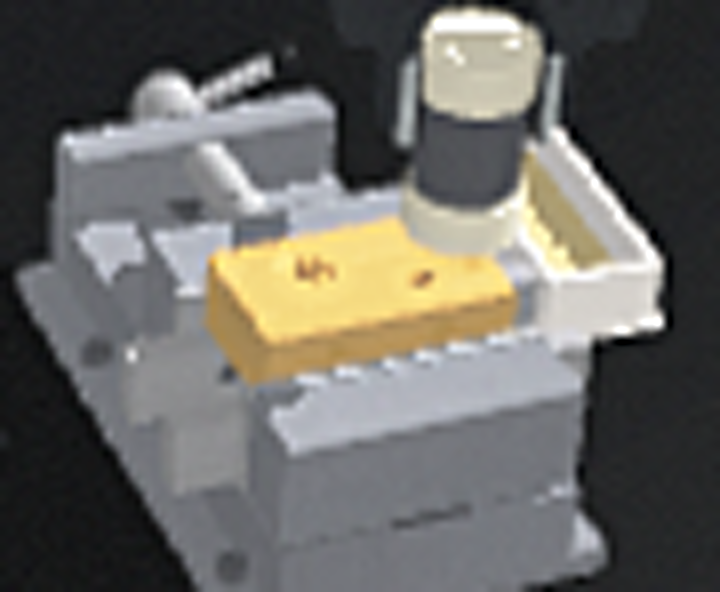

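{"op": "jog_arm", "data": {"targets": [[0,-0.002,0.002,0,0,0,1],[0,-0.004,0.004,0,0,0,1],[0,-0.004,0.006,0,0,0,1],[0,-0.004,0.0075,0,0,0,1],[0,-0.004,0.009,0,0,0,1]]}}

```text
time: 14.57
tool_pos: [554.0, 75.0, 149.6]
tcp_rot: [-180.0, -0.0, 174.0]
ft_force: [-0.4, 0.6, -4.7]
finger_gap: 43.7
```

{"op": "jog_arm", "data": {"targets": [[0,0,0.001,0,0,0,1],[0,0,0.002,0,0,0,1],[0,0,0.003,0,0,0,1]]}}

```text
time: 14.82
tool_pos: [554.1, 75.4, 146.9]
tcp_rot: [180.0, 0.0, 174.0]
ft_force: [0.4, 0.5, -6.0]
finger_gap: 43.5
```

{"op": "jog_arm", "data": {"targets": [[0,0,0.0007,0,0,0,1],[0,0,0.0014,0,0,0,1],[0,0,0.002,0,0,0,1]]}}

```text
time: 15.07
tool_pos: [554.1, 75.5, 145.2]
tcp_rot: [180.0, 0.0, 174.0]
ft_force: [-1.8, -0.4, 1.1]
finger_gap: 43.1
```

{"op": "jog_arm", "data": {"targets": [[0,0,0.0005,0,0,0,1],[0,0,0.001,0,0,0,1]]}}

```text
time: 15.23
tool_pos: [554.3, 75.5, 145.2]
tcp_rot: [180.0, 0.0, 174.1]
ft_force: [-5.5, -0.5, 7.4]
finger_gap: 43.4
```

{"op": "jog_arm", "data": {"targets": [[0,0,0.0005,0,0,0,1],[0,0,0.001,0,0,0,1],[0,0,0.0015,0,0,0,1]]}}

```text
time: 15.48
tool_pos: [554.5, 75.5, 145.1]
tcp_rot: [180.0, 0.1, 174.1]
ft_force: [-10.6, -0.8, 17.7]
finger_gap: 43.7
```

{"op": "jog_arm", "data": {"targets": [[0,0,0.0005,0,0,0,1],[0,0,0.001,0,0,0,1],[0,0,0.0015,0,0,0,1]]}}

```text
time: 15.73
tool_pos: [554.8, 75.5, 145.1]
tcp_rot: [180.0, 0.1, 174.1]
ft_force: [-16.1, -1.4, 27.1]
finger_gap: 43.1
```

{"op": "jog_arm", "data": {"targets": [[0,0,-0.006,0,0,0,1],[0,0,-0.012,0,0,0,1],[-0.005,-0.025,-0.015,0,0,0,1],[-0.01,-0.05,-0.015,0,0,0,1],[-0.015,-0.069,-0.015,0,0,0,1]]}}

```text
time: 16.15
tool_pos: [561.9, 4.0, 156.1]
tcp_rot: [-180.0, 0.0, 174.1]
ft_force: [0.2, -0.4, -5.6]
finger_gap: 43.5
```

{"op": "jog_arm", "data": {"targets": [[0,0,0,0,0,0,1],[0,0,0,0,0,0,1]]}}

```text
time: 16.32
tool_pos: [561.8, 4.3, 155.7]
tcp_rot: [180.0, -0.0, 173.9]
ft_force: [0.0, 0.6, -5.6]
finger_gap: 43.1
```

```bash
python3 go.py v 0 -35 150 174; python3 snap.py 9
```

```text
now [561.8   4.3 155.7] [ 1.7999e+02 -2.0000e-02  1.7393e+02] vise [ -4.2 -37.6] F [ 0.   0.6 -5.6] t 16.3167
target [565.5   7.7 150.  174. ] row [-0.0033  0.0037  0.0057  0.      0.     -0.0013]
```

View pics/s9.png

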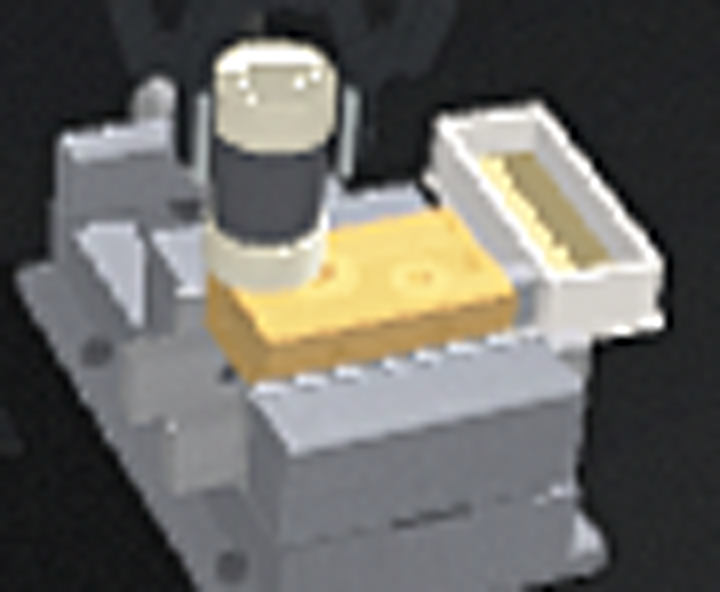

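{"op": "jog_arm", "data": {"targets": [[-0.001,0.002,0.002,0,0,0,1],[-0.002,0.004,0.004,0,0,0,1],[-0.002,0.004,0.006,0,0,0,1],[-0.002,0.004,0.008,0,0,0,1],[-0.002,0.004,0.0095,0,0,0,1]]}}

```text
time: 16.83
tool_pos: [564.0, 9.4, 146.0]
tcp_rot: [-180.0, -0.0, 174.1]
ft_force: [0.2, -0.9, -6.0]
finger_gap: 43.5
```

{"op": "jog_arm", "data": {"targets": [[0,0,0.0007,0,0,0,1],[0,0,0.0014,0,0,0,1],[0,0,0.002,0,0,0,1]]}}

```text
time: 17.08
tool_pos: [564.2, 9.1, 145.2]
tcp_rot: [180.0, 0.0, 174.0]
ft_force: [-5.6, 0.8, 4.8]
finger_gap: 43.5
```

{"op": "jog_arm", "data": {"targets": [[0,0,0.0005,0,0,0,1],[0,0,0.001,0,0,0,1],[0,0,0.0015,0,0,0,1],[0,0,0.002,0,0,0,1]]}}

```text
time: 17.42
tool_pos: [564.5, 9.1, 145.2]
tcp_rot: [180.0, 0.1, 174.1]
ft_force: [-12.1, 1.5, 18.1]
finger_gap: 43.4
```

{"op": "jog_arm", "data": {"targets": [[0,0,0.0005,0,0,0,1],[0,0,0.001,0,0,0,1],[0,0,0.0015,0,0,0,1],[0,0,0.002,0,0,0,1]]}}

```text
time: 17.75
tool_pos: [564.8, 9.1, 145.1]
tcp_rot: [180.0, 0.1, 174.1]
ft_force: [-18.8, 1.5, 31.8]
finger_gap: 43.4
```

{"op": "jog_arm", "data": {"targets": [[0,0,-0.006,0,0,0,1],[0,0,-0.012,0,0,0,1],[0.006,0.025,-0.016,0,0,0,1],[0.012,0.05,-0.016,0,0,0,1],[0.016,0.066,-0.016,0,0,0,1]]}}

```text
time: 18.17
tool_pos: [555.2, 77.8, 156.7]
tcp_rot: [179.9, 0.0, 174.0]
ft_force: [0.2, 0.6, -5.8]
finger_gap: 43.1
```

{"op": "jog_arm", "data": {"targets": [[0,0,0.002,0,0,0,1],[0,0,0.004,0,0,0,1],[0,0,0.006,0,0,0,1],[0,0,0.007,0,0,0,1]]}}

```text
time: 18.5
tool_pos: [555.0, 75.5, 148.8]
tcp_rot: [-180.0, -0.0, 174.0]
ft_force: [0.1, 0.1, -5.3]
finger_gap: 43.8
```

```bash
python3 go.py v 0 35 145 174
```

```text
now [555.   75.5 148.8] [-1.7997e+02 -4.0000e-02  1.7400e+02] vise [ 1.8 33.6] F [ 0.1  0.1 -5.3] t 18.5
target [552.9  76.5 145.  174. ] row [ 0.0021  0.0008  0.0038  0.     -0.      0.    ]
```

{"op": "jog_arm", "data": {"targets": [[0.002,0,0.0015,0,0,0,1],[0.002,0,0.003,0,0,0,1],[0.002,0,0.004,0,0,0,1],[0.002,0,0.005,0,0,0,1]]}}

```text
time: 18.83
tool_pos: [553.3, 76.0, 145.2]
tcp_rot: [-180.0, 0.0, 174.0]
ft_force: [-4.4, -2.6, 7.1]
finger_gap: 43.2
```

{"op": "jog_arm", "data": {"targets": [[0.0005,0,0.001,0,0,0,1],[0.001,0,0.002,0,0,0,1],[0.001,0,0.003,0,0,0,1],[0.001,0,0.0035,0,0,0,1]]}}

```text
time: 19.17
tool_pos: [553.4, 76.1, 145.0]
tcp_rot: [-180.0, 0.2, 174.0]
ft_force: [-12.6, -3.5, 23.3]
finger_gap: 43.2
```

{"op": "jog_arm", "data": {"targets": [[0,0,0.0007,0,0,0,1],[0,0,0.0014,0,0,0,1],[0,0,0.002,0,0,0,1]]}}

```text
time: 19.42
tool_pos: [553.8, 76.0, 145.0]
tcp_rot: [-180.0, 0.3, 174.0]
ft_force: [-19.3, -4.8, 38.9]
finger_gap: 43.6
```

{"op": "jog_arm", "data": {"targets": [[0,0,-0.006,0,0,0,1],[0,0,-0.015,0,0,0,1],[0,0,-0.03,0,0,0,1],[0,-0.02,-0.055,0,0,0,1],[-0.003,-0.055,-0.065,0,0,0,1]]}}

```text
time: 19.83
tool_pos: [550.3, 23.9, 206.9]
tcp_rot: [179.9, 0.2, 174.3]
ft_force: [1.3, -0.2, -3.1]
finger_gap: 43.4
```

```bash
python3 go.py w 519.6 -354.7 190 174.0
```

```text
now [550.3  23.9 206.9] [1.7989e+02 1.6000e-01 1.7428e+02] vise [-12.  -16.3] F [ 1.3 -0.2 -3.1] t 19.8333
target [ 519.6 -354.7  190.   174. ] row [-0.0072 -0.3798  0.0169  0.     -0.      0.0048]
```

{"op": "jog_arm", "data": {"targets": [[-0.001,-0.035,0,0,0,0,1],[-0.002,-0.07,0,0,0,0,1],[-0.003,-0.105,0,0,0,0,1],[-0.004,-0.14,0,0,0,0,1],[-0.004,-0.175,0,0,0,0,1]]}}

```text
time: 20.25
tool_pos: [534.9, -154.5, 203.9]
tcp_rot: [180.0, 0.0, 174.1]
ft_force: [1.1, 0.1, -4.7]
finger_gap: 43.5
```

{"op": "jog_arm", "data": {"targets": [[-0.001,-0.035,0,0,0,0,1],[-0.001,-0.07,0,0,0,0,1],[-0.002,-0.105,0,0,0,0,1],[-0.003,-0.14,0,0,0,0,1],[-0.003,-0.165,0,0,0,0,1]]}}

```text
time: 20.67
tool_pos: [520.3, -320.3, 203.7]
tcp_rot: [-180.0, -0.0, 174.0]
ft_force: [1.0, 0.2, -4.9]
finger_gap: 43.4
```

```bash
python3 go.py w 519.6 -354.7 150 174.0; python3 snap.py 10
python3 - <<'E'
from h import *
s=np.load('pics/scene10.npy');t=np.load('pics/top10.npy')
crop(s,120,110,100,110,6,'pics/s10m.png')
E
```

```text
now [ 520.3 -320.3  203.7] [-1.7996e+02 -2.0000e-02  1.7396e+02] vise [-103.1 -349.6] F [ 1.   0.2 -4.9] t 20.6667
target [ 519.6 -354.7  150.   174. ] row [-0.0029 -0.0343  0.0537  0.      0.     -0.0006]
```

View pics/s10.png

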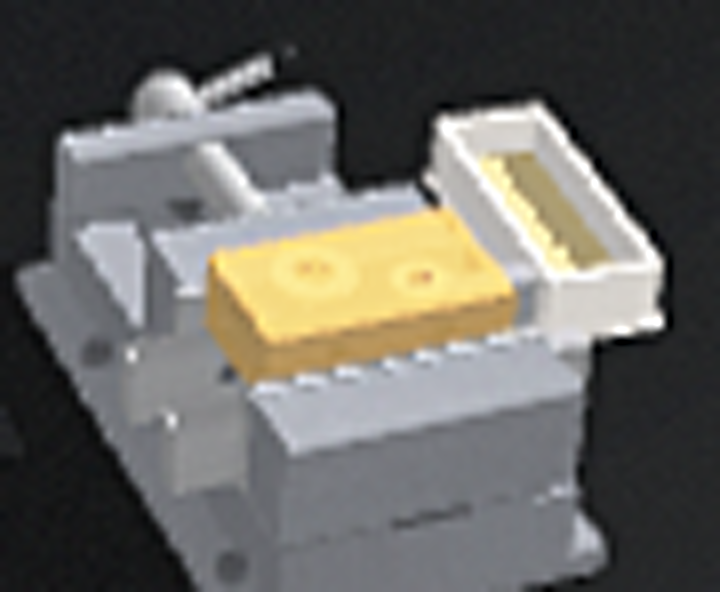

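View pics/t10.png

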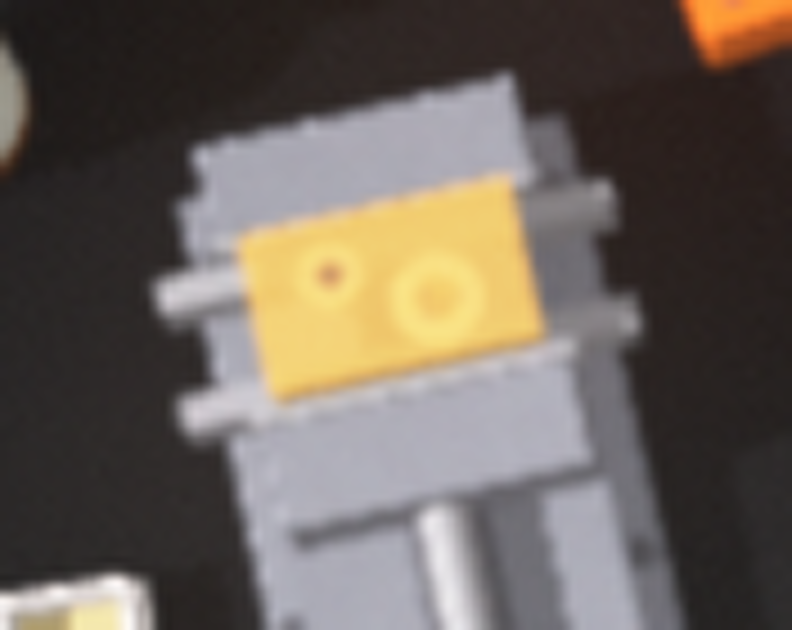

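View pics/s10m.png

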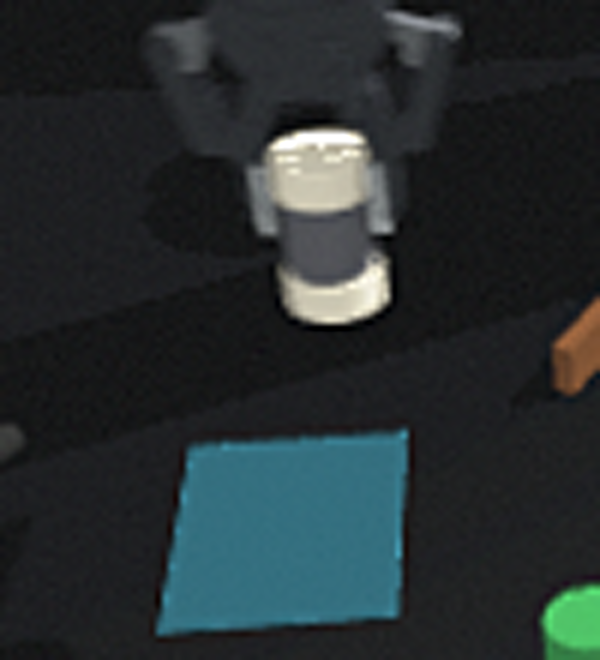

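{"op": "jog_arm", "data": {"targets": [[0.001,-0.015,0.01,0,0,0,1],[0.003,-0.03,0.03,0,0,0,1],[0.004,-0.037,0.06,0,0,0,1],[0.004,-0.037,0.09,0,0,0,1],[0.004,-0.037,0.115,0,0,0,1]]}}

```text
time: 21.18
tool_pos: [512.5, -353.2, 86.3]
tcp_rot: [179.9, -0.1, 174.0]
ft_force: [-0.6, 0.5, -4.7]
finger_gap: 43.4
```

{"op": "jog_arm", "data": {"targets": [[0,0,0.01,0,0,0,1],[0,0,0.018,0,0,0,1],[0,0,0.024,0,0,0,1],[0,0,0.028,0,0,0,1],[0,0,0.03,0,0,0,1]]}}

```text
time: 21.6
tool_pos: [514.2, -354.1, 60.1]
tcp_rot: [-179.9, 0.1, 174.1]
ft_force: [-0.3, -0.7, -4.5]
finger_gap: 43.6
```

```bash
python3 go.py w 515 -357 41.2 174.0
```

```text
now [ 514.2 -354.1   60.1] [-1.7994e+02  1.0000e-01  1.7407e+02] vise [-115.1 -381.8] F [-0.3 -0.7 -4.5] t 21.6
target [ 515.  -357.    41.2  174. ] row [-0.0011 -0.0028  0.0189  0.     -0.      0.0012]
```

{"op": "jog_arm", "data": {"targets": [[0,-0.001,0.005,0,0,0,1],[0,-0.003,0.01,0,0,0,1],[0,-0.003,0.013,0,0,0,1],[0,-0.003,0.0145,0,0,0,1],[0,-0.003,0.0155,0,0,0,1]]}}

```text
time: 22.02
tool_pos: [512.8, -356.6, 43.3]
tcp_rot: [180.0, -0.0, 174.0]
ft_force: [-0.0, 0.3, -4.7]
finger_gap: 43.2
```

{"op": "jog_arm", "data": {"targets": [[0,0,0.0007,0,0,0,1],[0,0,0.0014,0,0,0,1],[0,0,0.002,0,0,0,1]]}}

```text
time: 22.27
tool_pos: [513.1, -356.7, 41.7]
tcp_rot: [-180.0, 0.0, 174.0]
ft_force: [-0.5, -0.0, -5.4]
finger_gap: 43.5
```

{"op": "jog_arm", "data": {"targets": [[0,0,0.0005,0,0,0,1],[0,0,0.001,0,0,0,1],[0,0,0.001,0,0,0,1]]}}

```text
time: 22.52
tool_pos: [513.2, -356.8, 41.3]
tcp_rot: [-180.0, 0.0, 174.0]
ft_force: [-1.8, 1.8, 2.0]
finger_gap: 43.4
```

{"op": "jog_arm", "data": {"targets": [[0,0,0,0,0,0,0.4],[0,0,0,0,0,0,0.2],[0,0,0,0,0,0,0],[0,0,0,0,0,0,0],[0,0,0,0,0,0,0]]}}

```text
time: 22.93
tool_pos: [513.2, -356.9, 40.8]
tcp_rot: [-180.0, 0.0, 174.0]
ft_force: [0.2, 0.6, 0.3]
finger_gap: 85.6
```

{"op": "jog_arm", "data": {"targets": [[0,0,-0.01,0,0,0,0],[0,0,-0.03,0,0,0,0],[0,0,-0.06,0,0,0,0],[0,0,-0.1,0,0,0,0],[0,0,-0.13,0,0,0,0]]}}

```text
time: 23.35
tool_pos: [513.2, -356.8, 174.0]
tcp_rot: [-179.9, 0.1, 174.0]
ft_force: [0.8, -1.0, 0.6]
finger_gap: 85.5
```

{"op": "jog_arm", "data": {"targets": [[0,-0.02,-0.02,0,0,0,0],[0.03,-0.04,-0.04,0,0,0,0],[0.06,-0.06,-0.06,0,0,0,0],[0.08,-0.08,-0.06,0,0,0,0],[0.1,-0.1,-0.06,0,0,0,0]]}}

```text
time: 23.77
tool_pos: [402.6, -447.3, 234.0]
tcp_rot: [-179.8, 0.2, 174.0]
ft_force: [-0.0, -1.8, 0.6]
finger_gap: 85.2
```

```bash
python3 snap.py 11
python3 - <<'E'
from h import *
s=np.load('pics/scene11.npy');t=np.load('pics/top11.npy')
crop(s,120,120,100,110,5,'pics/s11m.png');cv2.imwrite('pics/s11f.png',s[:,:,::-1]);cv2.imwrite('pics/t11f.png',t[:,:,::-1])
E
```

View pics/s11m.png

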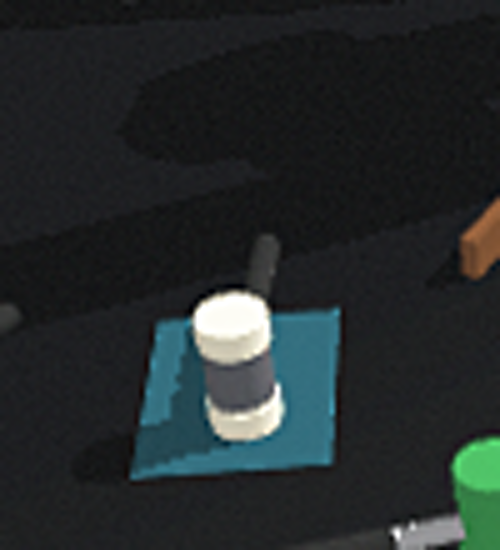

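View pics/t11f.png

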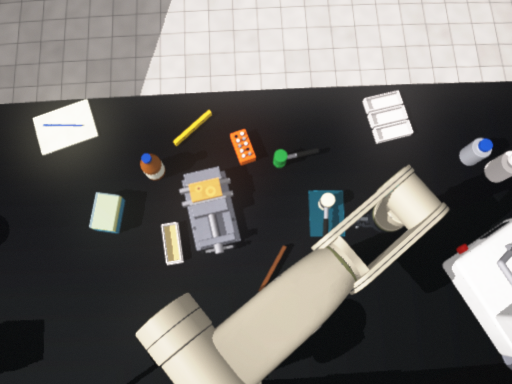

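View pics/s11.png

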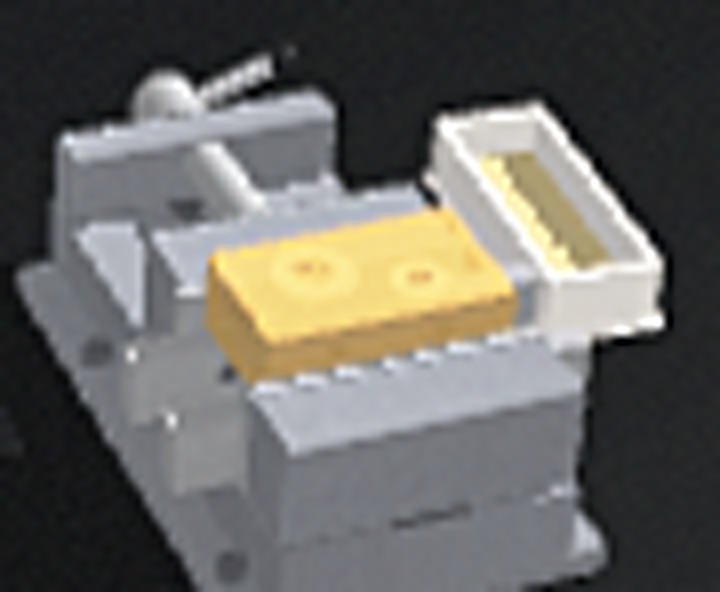

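{"op": "jog_arm", "data": {"targets": [[0,0,0,0,0,0,0],[0,0,0,0,0,0,0],[0,0,0,0,0,0,0]]}}

```text
time: 24.12
tool_pos: [404.0, -445.0, 230.6]
tcp_rot: [180.0, 0.0, 174.1]
ft_force: [0.2, -0.7, -0.1]
finger_gap: 85.8
```

```bash
python3 -c "
from bench import r
print(r.hand_in())"
```

```text
the job is handed in; nothing more can be done
None
```

The job is done and handed in at about 24 s; the hand-in reported no verdict. I pushed both parallels back with the shut fingers, pressed the block down with the mallet, alternating ends, and stood the mallet back on its mat.

- **Parallels:** both middles measure within about 1 mm of vise y 0. The two cameras disagreed by about 1 mm, which is within their calibration.
- **Block:** I pressed slowly rather than tapping, at under 25 mm/s. The last presses were about 37 N at the -y end and 44 N at the +y end. The wrist read the same height at both ends (about 145.1 mm), which matches a seated, level block.
- **Not tested:** I did not push the parallels again to feel that they no longer slide. That rests on the pressing forces exceeding the stated 15 to 25 N.
- **Mallet:** it stands upright on its face on the mat, a few mm from where it began. In the last pictures the bottle, trough, tube rack and tip box are where they started.

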